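# Load a chain sprocket on the drive-pin test hub

### The job

Load the test hub: put the spacer ring on the spindle down on the flange, then the chain sprocket with its hexagonal boss up, its three holes over the three drive pins and lying flat on the spacer, and last slide the C-washer sideways under the spindle head, fully home on the neck and resting on the boss, so that the stack cannot come off. Let go of everything, and leave the pliers, the yellow tape roll, the bowl, the caliper and the yellow screwdriver where they lie.

Things in the scene. Friction and masses are not known exactly. Their poses are not given: they have to be found in the camera images.
- hub: fixed test hub: grey round foot of 150 mm, above it a bright flange disc of 126 mm, on it three dark drive pins and in the middle an upright spindle. Origin: centre of the foot's underside, on the spindle axis, z up; its +x axis points at one of the pins. A gripper that holds a part over the spindle needs its palm above the spindle's top
- hub_seat (a point): centre of the flange's flat top, 40 mm above the bench on the spindle axis, axes as the hub's. The three drive pins (10 mm thick) stand on a circle of radius 50 mm round it, at 0, 120 and 240 degrees from the hub's +x, and end 44 mm above the flange (the last 6 mm taper to 4 mm)
- hub_head (a point): top of the spindle, on its axis, 76 mm above the flange. From the flange the spindle is 30 mm thick up to 48 mm, then comes a neck of 18 mm thickness up to 66 mm, then the round head, 29 mm thick, from 66 to 76 mm above the flange, its top edge chamfered
- spacer: plain aluminium spacer ring lying flat, 60 mm outside, 36 mm bore, 30 mm tall, about 0.2 kg. Origin: centre of its underside, z up. It goes over the spindle, inside the circle of pins, onto the flange. Fingers that hold it across a line at right angles to the direction of one pin stand clear of all three pins
- sprocket: steel chain sprocket lying on its flat side, boss up, 148 mm over its teeth, about 0.45 kg: plate 8 mm thick, bore 34 mm right through, three plain 14 mm holes on a circle of radius 50 mm at 0, 120 and 240 degrees from its own +x. Origin: centre of the underside, z up. Seated on the spacer its underside is 30 mm above the flange and the pins stand 6 mm out of the plate
- sprocket_boss (a point): centre of the top of the sprocket's hexagonal boss, 24 mm above the sprocket's underside (16 mm above the plate). The boss is 52 mm across flats; the flats face 30, 90, 150, 210, 270 and 330 degrees from the sprocket's +x. Fingers on two flats on either side stand clear of the holes and so of the pins
- cwasher: dark C-shaped washer lying flat, about 0.18 kg: plate 6 mm thick, 64 mm wide, slot 22 mm wide with a half-round end, opening to its own +x, its flared mouth 24 mm ahead of the origin; a tail goes 60 mm the other way. Origin: centre of the slot's half-round end, at the underside, z up. Home, it lies on the spindle axis, its underside on the boss, in the 12 mm gap below the head; any side will do
- cwasher_lug (a point): point in the C-washer's lug, 46 mm behind the washer's origin and 26 mm above its underside. The lug is 24 mm long (own x), 12 mm thick (own y) and stands from 6 to 36 mm above the washer's underside
- pliers: pliers with green handles, 133 mm, lying on the bench; bystander
- tape_roll: roll of yellow tape, 57 x 48 x 46 mm; bystander
- bowl: green plastic bowl of screws, 134 mm across, 62 mm tall; bystander
- caliper: vernier caliper, 200 mm, lying flat; bystander
- driver_yellow: screwdriver with a yellow handle, 147 mm; bystander

How it is judged:
On the way, in this order (a step that is already met when the one before it is completed fails the run):
1. the spacer lies flat on the hub's flange, round the spindle (horizontal distance between spacer and hub_seat below 0.006 m and z of spacer in the frame of hub_seat between -0.003 and 0.003 m and angle between spacer's own z axis and vertical below 0.06 rad), for 0.2 s.
2. the sprocket lies flat on the spacer, over the three pins (all of step 1 and horizontal distance between sprocket and hub_seat below 0.005 m and z of sprocket in the frame of hub_seat between 0.027 and 0.033 m and angle between sprocket's own z axis and vertical below 0.05 rad), for 0.2 s.
At the end, for the whole second after the job is handed in: At rest and released: spacer flat on the flange (3 mm in height, 6 mm off axis), sprocket flat on it over the pins (30 mm above the flange within 3 mm, 5 mm off axis), C-washer on the neck under the head (7 mm off axis, 54 mm above the flange within 4 mm, tilt under 0.12 rad) (all of step 2 and horizontal distance between cwasher and hub_seat below 0.007 m and z of cwasher in the frame of hub_seat between 0.05 and 0.058 m and angle between cwasher's own z axis and vertical below 0.12 rad and linear speed of each of spacer, sprocket, cwasher below 0.02 m/s); the robot touches nothing.
It fails at once if the pliers is shifted by more than 30 mm (distance of pliers from where it was at the start of the episode above 0.03 m).
It fails at once if the tape roll is shifted by more than 30 mm (distance of tape_roll from where it was at the start of the episode above 0.03 m).
It fails at once if the bowl is shifted by more than 30 mm (distance of bowl from where it was at the start of the episode above 0.03 m).
It fails at once if the caliper is shifted by more than 30 mm (distance of caliper from where it was at the start of the episode above 0.03 m).
It fails at once if the yellow screwdriver is shifted by more than 30 mm (distance of driver_yellow from where it was at the start of the episode above 0.03 m).
It also fails if it takes over 72 s, if anything falls off the work surface, if the arm or the gripper's body presses on something with over 40 N, if the wrist force passes 120 N, or if a joint passes its speed limit or range.

### The arm

A 6-joint arm with a two-finger parallel gripper is mounted at the origin on a cart in front of the work surface, level with it; the furniture and walls round the work are solid. World frame = base frame: x ahead of the robot, y to its left, z up, the work surface at z = 0. Lengths are in m, angles in rad, forces in N, time in s.
With the tool pointing down it reaches from about 0.3 to 0.875 m from the base axis. Payload 6.4 kg.
Tool frame: the origin (TCP) lies on the centre line of the jaws, within the pads' length; the fingertips stand 25 mm ahead of it and the grasp point (between the pads) lies 6 mm ahead of it (ctrl.tip_reach is the distance from the TCP to the fingertips, in m); z points along the fingers, y is the line along which they close (so a half turn about z gives the same grasp; the last joint's range is limited). The gripper opens to 85 mm and grips with 20 to 120 N. Pads are 22 mm wide; open, the fingers measure 114 mm over their backs; the gripper's body (76 mm by 85 mm) begins 54 mm behind the grasp point. The pads swing forward as they close: fully open they stand 13 mm farther back than shut.
Start: joints at [0.953, 0.181, 1.607, -0, 1.354, -0.206], TCP at [0.23, 0.527, 0.256] pointing down, gripper open.
Joint ranges: [-2.99, 2.99], [-0.89, 2.07], [0.3, 2.58], [-1.14, 4.28], [0, 2.63], [-3.12, 3.12]. Speed limits (rad/s): [2.57, 2.57, 3.01, 3.14, 3.14, 3.14].

### API

Orientations are given as a unit quaternion [w, x, y, z].
In Python, from bench import ctrl gives the robot as it stands.
- The arm moves only by the tool servo_tool, never from a script. Its argument "motion" is a list that holds one entry, the list of rows, each a list of 5 numbers: the shift along the tool's x, y, z in cm, then the turn about the tool's z in degrees, then the closure, from -1 (fully open) to 1 (shut). In form: [[[dx, dy, dz, twist, claw], ...]]. A call has 1 to 5 rows; each row is the pose to reach, as a shift and turn from the pose commanded when the call began, along the tool's axes at that moment; what a row does not reach only later rows make up. A row lasts 1/10 s, in which the tool goes at most 50 mm and 8.59 degrees, less where a joint would pass 70% of its speed; a pose out of reach is approached as far as the arm can. A call with a gripper value outside its range is refused whole. The fingers move at their own pace and stop on an object; the grip force is fixed at half the most. Time passes only in rows, so rows that repeat a pose let the fingers close. It gives the time, the measured TCP pose, the force, the opening and the grip force at its end, in the units of the state.
- ctrl.get_obs(): the state, without advancing time (a new reading comes with each control period).
- ctrl.camera(name): name is "scene" or "top" or "wrist"; returns a dict with "pixels" (480x640x3 uint8, red, green, blue), "depth" (480x640 float32, m along the optical axis (not along the pixel's ray), 0 where there is no reading), "fx", "fy", "cx", "cy" (pixels), "R" (3x3) and "t" (3): a world point X has camera coordinates R X + t; the wrist camera has in their place "hand_eye" (4x4, takes a point from camera to tool coordinates, whose origin is the TCP and whose axes are the flange's). Camera axes: x right, y down, z forward; pixel columns grow to the right and rows downward; lengths in m; the calibration is good to about 2 mm. The wrist camera is an equidistant fisheye: a pixel r from the principal point sees the ray r / f radians off the axis. A picture is of the moment at which its call begins: read the wrist's pose just before it.
- ctrl.hand_in(): hands the job in; it is judged then, once.
The state is a dict: "time_s": time; "q": joint angles; "dq": joint speeds; "joint_efforts": joint torques, N m; "eef_pos": TCP position; "eef_rot": TCP orientation; "wrist_force": force on the tool from outside, world axes, zero at the start; "torque": the same for the moment, N m; "opening": opening from 0.0 (shut) to 1.0 (fully open); "grasp_force": force on a finger pad.
Only numpy, scipy, OpenCV 4.12 (cv2) and the standard library are available. Lean on these libraries where they do the work, as an engineer would, in place of code of your own. Each camera call takes 0.05 s, during which the arm holds its last target. There are 200 camera calls.

## Working session

There is one attempt and no reset: what is moved stays moved. The work goes in short steps, Python scripts to look and compute and a tool call to move; the robot and the scene stay as the last step left them, time stands still between calls to the robot, and variables do not carry over. Pictures are saved under pics/ and viewed, at most 10 in all, crops included, and the job is handed in when it is done.

Besides the shell and the picture viewer there is one more tool, called after "Request:" as name([rows], argument=value, ...), one row to a line, values as JSON. servo_tool: Moves the arm, as the interface text tells. Its arguments: {"type":"object","properties":{"motion":{"type":"array"}},"required":["motion"]}

```bash
ls; mkdir -p pics; cat > h.py <<'E'
import numpy as np, cv2
from bench import ctrl
def snap(n,f):
    c=ctrl.camera(n); np.savez(f'pics/{f}.npz',**c); cv2.imwrite(f'pics/{f}.png',c['pixels'][:,:,::-1]); return c
E
python3 - <<'E'
from h import *
o=ctrl.get_obs();print(o)
for n in('scene','top'):
    c=snap(n,n+'0');print(n,c['fx'],c['cx'],c['cy'],-c['R'].T@c['t'],c['R'].round(3).tolist(),(c['depth']>0).mean())
E
```

```text
pics
{'time_s': 0.0, 'q': array([ 9.52708051e-01,  1.81560457e-01,  1.60799983e+00,  6.98536278e-06,
        1.35378744e+00, -2.06267029e-01]), 'dq': array([-0.00016381, -0.00134589, -0.00218797,  0.0004734 ,  0.00071947,
        0.00039972]), 'joint_efforts': array([-3.74062347e-04, -4.44858599e+01, -3.51343775e+01, -3.08111987e-05,
        8.75675498e-03,  1.23058931e-05]), 'eef_pos': array([0.22982745, 0.52652294, 0.25537714]), 'eef_rot': array([-3.54670042e-04,  2.04459291e-01,  9.78874674e-01, -8.02676203e-04]), 'wrist_force': array([-0.44617636, -0.3816967 , -0.24128934]), 'torque': array([-0.00816258, -0.03839302,  0.04588584]), 'grasp_force': 0.0, 'opening': 0.9997273677937262}
scene 596.243231559461 322.67950992767226 241.64692928176368 [ 1.88011867 -0.53859601  0.81323719] [[0.406, 0.914, -0.013], [0.396, -0.189, -0.899], [-0.824, 0.36, -0.438]] 0.8951009114583334
top 439.9659830331414 319.58029128807516 239.35895698678925 [0.38540364 0.07296662 1.15013789] [[-0.03, -1.0, 0.011], [-0.992, 0.028, -0.121], [0.121, -0.014, -0.993]] 0.9958756510416666
```

View pics/top0.png

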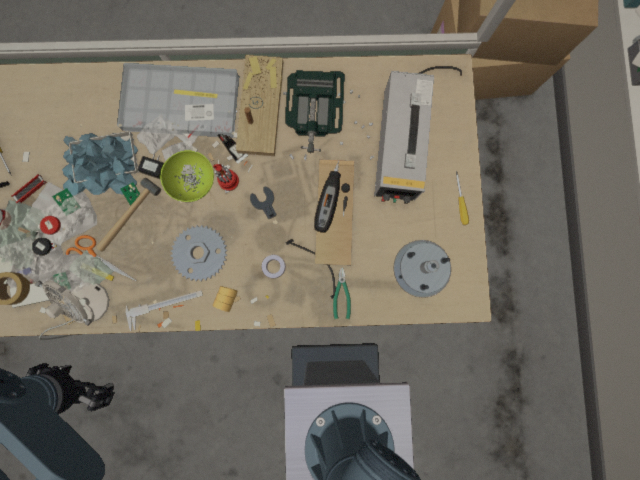

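View pics/scene0.png

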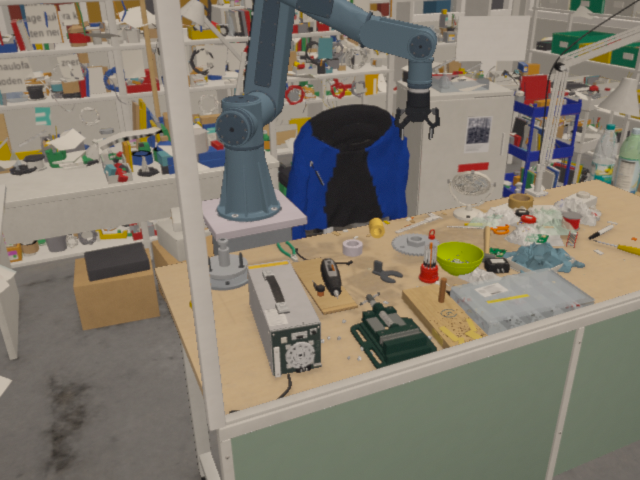

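The top view shows the hub at about (423,268) px, the spacer at (273,266), the sprocket at (199,253) and the C-washer at (263,203). Its mouth points up and left and its lug is at about (270,212). The pliers are at (342,295), between the spacer and the hub. The scene view shows all four parts standing free: hub (228,265), spacer (353,246), sprocket (413,243) and C-washer (385,271).

```bash
cat >> h.py <<'E'
def pts(c):
    v,u=np.mgrid[:480,:640]; d=c['depth']
    P=np.stack([(u-c['cx'])/c['fx']*d,(v-c['cy'])/c['fy']*d,d],-1)
    return (P-c['t'])@c['R']
def onplane(c,uv,z):
    uv=np.atleast_2d(uv); r=np.c_[(uv[:,0]-c['cx'])/c['fx'],(uv[:,1]-c['cy'])/c['fy'],np.ones(len(uv))]@c['R']
    o=-c['R'].T@c['t']; return o+r*((z-o[2])/r[:,2])[:,None]
def load(f): return dict(np.load(f'pics/{f}.npz'))
E
python3 - <<'E'
from h import *
for n in('top0','scene0'):
    c=load(n);P=pts(c);Z=P[...,2]
    C=dict(hub=(423,268),spacer=(273,266),spr=(199,253),cw=(263,203))if n=='top0' else dict(hub=(228,265),spacer=(353,246),spr=(413,243),cw=(385,271))
    for k,(u,v) in C.items():
        r=40 if k=='hub' else 32 if k=='spr' else 22
        if n=='scene0': r=r*0.9
        s=np.s_[int(v-r):int(v+r),int(u-r):int(u+r)]
        p=P[s].reshape(-1,3);z=p[:,2]
        h=np.histogram(z,bins=np.arange(-.01,.13,.004))
        print(n,k,[(round(b*1000),a) for a,b in zip(*h) if a>8])
        if k=='hub':
            for lo,hi in((.034,.046),(.108,.122),(.07,.09)):
                q=p[(z>lo)&(z<hi)];print(lo,len(q),q.mean(0).round(4),(q.min(0)/2+q.max(0)/2).round(4))
        else:
            lo={'spacer':.022,'spr':.004,'cw':.003}[k]
            q=p[z>lo];x=cv2.minEnclosingCircle((q[:,:2]*1000).astype(np.float32));print(len(q),q.mean(0).round(4),x)
            if k!='spacer':
                q=p[z>.016];print('hi',len(q),q.mean(0).round(4),np.median(q[:,2]))
c=load('top0')['pixels'][:,:,::-1]
t=[cv2.resize(c[v-40:v+40,u-40:u+40],(400,300) if 0 else (300,300),interpolation=cv2.INTER_CUBIC) for u,v in((423,268),(199,253),(263,203),(273,266))]
cv2.imwrite('pics/m.png',np.vstack([np.hstack(t[:2]),np.hstack(t[2:])]))
E
```

```text
top0 hub [(-6, np.int64(357)), (-2, np.int64(2221)), (2, np.int64(1165)), (6, np.int64(151)), (10, np.int64(357)), (14, np.int64(142)), (18, np.int64(10)), (30, np.int64(14)), (34, np.int64(145)), (38, np.int64(1042)), (42, np.int64(469)), (46, np.int64(23)), (50, np.int64(10)), (58, np.int64(12)), (66, np.int64(10)), (70, np.int64(10)), (74, np.int64(13)), (78, np.int64(22)), (82, np.int64(25)), (86, np.int64(16)), (90, np.int64(13)), (110, np.int64(20)), (114, np.int64(72)), (118, np.int64(28))]
0.034 1656 [ 0.4414 -0.2052  0.0408] [ 0.4421 -0.2068  0.0401]
0.108 120 [ 0.442  -0.2061  0.1162] [ 0.4422 -0.2072  0.1161]
0.07 86 [ 0.4405 -0.2027  0.0813] [ 0.4341 -0.2101  0.0799]
top0 spacer [(-6, np.int64(190)), (-2, np.int64(1020)), (2, np.int64(396)), (6, np.int64(21)), (10, np.int64(11)), (22, np.int64(17)), (26, np.int64(126)), (30, np.int64(141))]
291 [0.4563 0.1762 0.0454] ((429.2095642089844, 137.59336853027344), 78.07426452636719)
top0 spr [(-6, np.int64(254)), (-2, np.int64(1208)), (2, np.int64(735)), (6, np.int64(1179)), (10, np.int64(447)), (14, np.int64(18)), (18, np.int6
[... 1981 characters left out ...]
 (62, np.int64(24)), (66, np.int64(16)), (70, np.int64(21)), (74, np.int64(9)), (78, np.int64(23)), (82, np.int64(15)), (86, np.int64(19)), (90, np.int64(20)), (94, np.int64(31)), (98, np.int64(17))]
1593 [0.5552 0.3423 0.0392] ((1102.873046875, 7.953521728515625), 950.1722412109375)
hi 680 [0.6773 0.293  0.0811] 0.05398357774289629
scene0 cw [(-6, np.int64(37)), (-2, np.int64(694)), (2, np.int64(535)), (6, np.int64(158)), (10, np.int64(24)), (14, np.int64(9)), (18, np.int64(13)), (22, np.int64(9)), (26, np.int64(12)), (34, np.int64(12)), (38, np.int64(10))]
563 [0.6071 0.2055 0.0086] ((600.19873046875, 218.4398956298828), 121.67806243896484)
hi 72 [0.6026 0.1838 0.0282] 0.028599366887006563
```

View pics/m.png

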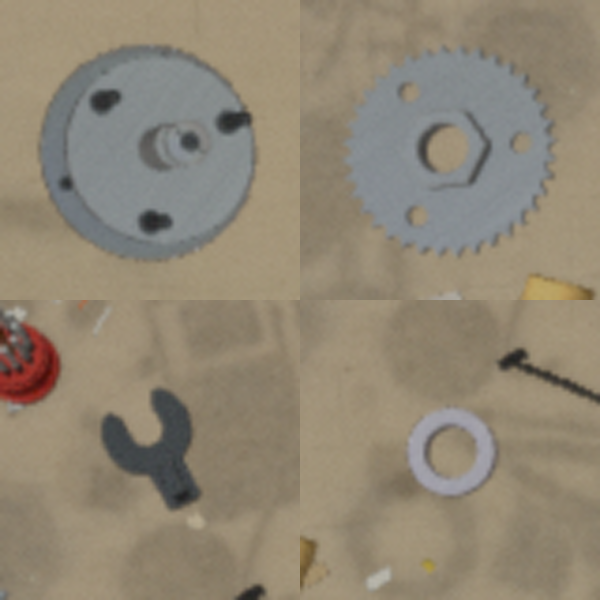

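The crops show three dark pins on the hub with their tips leaning right, and the spindle head to the right of the flange centre. The sprocket has three holes, one of them to the right, and its boss up. The C-washer's mouth points up-left and its lug is at lower right. The depth histograms match the stated heights: 40/116 hub, 30 spacer, 8/24 sprocket, 6/36 mm washer.

```bash
cat > m1.py <<'E'
from h import *
c=load('top0');I=c['pixels'].astype(int);Z=pts(c)[...,2]
wood=(I[...,0]-I[...,2]>22)
def comp(u,v,r,m):
    M=np.zeros((480,640),np.uint8);M[v-r:v+r,u-r:u+r]=m[v-r:v+r,u-r:u+r]
    n,l,s,ce=cv2.connectedComponentsWithStats(M)
    i=1+np.argmax(s[1:,4]);return (l==i).astype(np.uint8),s[i,4],ce[i]
# spacer, sprocket outlines
m,a,ce=comp(273,266,22,~wood)
ct=max(cv2.findContours(m,0,1)[0],key=len)
p=onplane(c,ct[:,0],.03);print('spacer',cv2.fitEllipse((p[:,:2]*1000).astype(np.float32)))
m,a,ce=comp(199,253,40,~wood)
ct=max(cv2.findContours(m,0,1)[0],key=len)
p=onplane(c,ct[:,0],.008);e=cv2.fitEllipse((p[:,:2]*1000).astype(np.float32));print('spr',e)
M=np.zeros_like(m);cv2.drawContours(M,[ct],-1,1,-1)
n,l,s,ce=cv2.connectedComponentsWithStats(((M==1)&wood).astype(np.uint8))
for i in range(1,n):
    if 4<s[i,4]<400:
        q=onplane(c,ce[i],.008)[0]*1000;d=q[:2]-e[0];print(s[i,4],ce[i].round(1),q.round(1),np.hypot(*d).round(1),np.degrees(np.arctan2(d[1],d[0])).round(1))
m,a,ce=comp(263,203,24,~wood&(I.sum(2)<330))
print('cw',a);y,x=np.nonzero(m);p=onplane(c,np.c_[x,y],.006)
lug=m.astype(bool)&(Z>.022)
y,x=np.nonzero(lug);L=onplane(c,np.c_[x,y],.036)[:,:2]*1000;print('lug',len(L),L.mean(0),cv2.minAreaRect(L.astype(np.float32)))
# pins
d=(I.sum(2)<200);M=np.zeros((480,640),np.uint8);M[228:308,383:463]=d[228:308,383:463]
n,l,s,ce=cv2.connectedComponentsWithStats(M);H=np.array([442,-207])
for i in range(1,n):
    if s[i,4]>8:
        y,x=np.nonzero(l==i)
        for zz,uu in((84,x.max()-1),(40,x.min()+1)):
            vv=y[x==(x.max() if zz==84 else x.min())].mean();q=onplane(c,[uu,vv],zz/1000)[0]*1000
            dd=q[:2]-H;print('pin',s[i,4],zz,(uu,vv),q.round(1),np.hypot(*dd).round(1),np.degrees(np.arctan2(dd[1],dd[0])).round(1)%120)
w=ctrl.camera('wrist');print({k:w[k] for k in w if k not in('pixels','depth')})
E
python3 m1.py
```

```text
spacer ((457.0582275390625, 177.3808135986328), (59.10654830932617, 59.7774772644043), 153.20994567871094)
spr ((499.3577575683594, 372.1848449707031), (140.98196411132812, 142.42457580566406), 28.561290740966797)
13 [187.6 237.4] [539.7 400.6   8. ] 49.3 35.1
100 [197.8 252.3] [499.8 373.9   8. ] 1.8 75.2
15 [217.6 250.6] [502.8 322.6   8. ] 49.7 -86.0
17 [190.2 270.2] [454.  393.4   8. ] 50.1 154.9
cw 425
lug 48 [599.24079055 185.86121707] ((598.897705078125, 188.26327514648438), (27.671483993530273, 17.135841369628906), 29.528696060180664)
pin 22 84 (np.int64(413), np.float64(253.0)) [ 475.6 -169.    84. ] 50.7 48.5
pin 22 40 (np.int64(409), np.float64(255.0)) [ 474.5 -168.5   40. ] 50.4 49.8
pin 26 84 (np.int64(447), np.float64(258.5)) [ 459.8 -251.2   84. ] 47.7 51.900000000000006
pin 26 40 (np.int64(443), np.float64(260.0)) [ 459.3 -254.2   40. ] 50.3 50.2
pin 21 84 (np.int64(426), np.float64(286.0)) [ 394.7 -196.    84. ] 48.5 46.900000000000006
pin 21 40 (np.int64(422), np.float64(287.0)) [ 392.9 -196.9   40. ] 50.1 48.400000000000006
{'fx': 371.64829954431775, 'fy': 371.64829954431775, 'cx': 324.1494176081373, 'cy': 241.45981063146152, 'hand_eye': array([[-9.54489133e-04, -9.52436876e-01, -3.04734451e-01,
         7.86426526e-02],
       [ 9.99999268e-01, -1.13576430e-03,  4.17594285e-04,
         3.96148971e-04],
       [-7.43838706e-04, -3.04733829e-01,  9.52437263e-01,
        -1.17083129e-01],
       [ 0.00000000e+00,  0.00000000e+00,  0.00000000e+00,
         1.00000000e+00]])}
```

```bash
cat >> h.py <<'E'
from scipy.spatial.transform import Rotation as Ro
def pose():
    o=ctrl.get_obs();q=o['eef_rot'];return o['eef_pos'],Ro.from_quat([q[1],q[2],q[3],q[0]]).as_matrix(),o
def yaw(R): return np.degrees(np.arctan2(R[1,1],R[0,1]))
def go(x,y,z,yw=None):
    p,R,o=pose();d=R.T@(np.array([x,y,z])-p)*100
    tw=0 if yw is None else (yaw(R)-yw+90)%180-90
    print('pos',p.round(4),'yaw',yaw(R).round(2),'t',round(o['time_s'],2),'MOVE',d.round(2),'twist',round(tw,2),'F',o['wrist_force'].round(1),'grip',round(o['grasp_force'],1),'open',round(o['opening'],3))
E
python3 -c "
from h import *
print(ctrl.tip_reach); go(.457,.177,.2,79)"
```

```text
0.025
pos [0.2299 0.5266 0.2556] yaw 66.41 t 0.15 MOVE [-34.81 -22.94   5.58] twist -12.59 F [-1.4 -1.  -0.4] grip 0.0 open 0.998
```

Request:
servo_tool([
  [[-3.9,-2.5,0.6,0,-1],[-7.8,-5.1,1.2,0,-1],[-11.7,-7.7,1.8,0,-1],[-15.6,-10.3,2.4,0,-1],[-19.5,-12.8,3.0,0,-1]],
])

```text
time_s: 0.65
eef_pos: [0.358, 0.3299, 0.2259]
eef_rot: [0.0, 0.204, 0.979, -0.0]
wrist_force: [0.8, 0.3, -0.6]
opening: 1.001
grasp_force: 0.0
```

Request:
servo_tool([
  [[-3.9,-2.5,0.6,-3,-1],[-7.8,-5.1,1.2,-6,-1],[-11.7,-7.7,1.8,-9,-1],[-15.3,-10.1,2.6,-12.6,-1],[-15.3,-10.1,2.6,-12.6,-1]],
])

```text
time_s: 1.15
eef_pos: [0.4593, 0.1737, 0.1993]
eef_rot: [-0.0, 0.098, 0.995, -0.001]
wrist_force: [-0.7, 0.3, 0.4]
opening: 0.997
grasp_force: 0.0
```

```bash
python3 - <<'E'
from h import *
p,R,o=pose();c=ctrl.camera('wrist');np.savez('pics/w1.npz',p=p,Rt=R,**c);cv2.imwrite('pics/w1.png',c['pixels'][:,:,::-1])
go(.457,.177,.2,79);print((c['depth']>0).mean())
E
```

```text
pos [0.4581 0.1756 0.1996] yaw 78.73 t 1.2 MOVE [ 0.13  0.11 -0.04] twist -0.27 F [-0.1  0.5  0.1] grip 0.0 open 1.0
0.9959830729166667
```

View pics/w1.png

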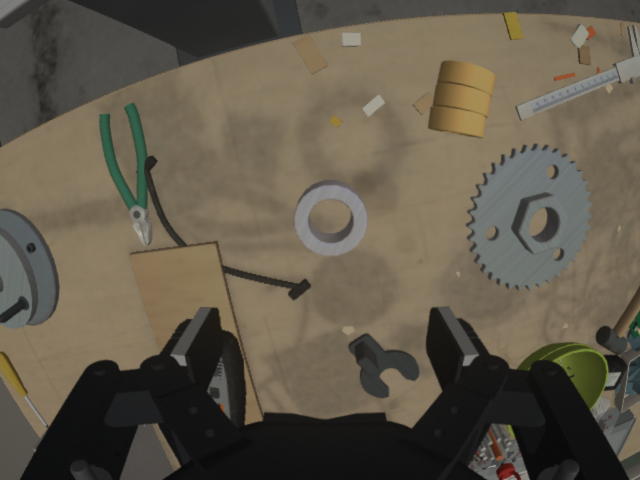

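The wrist view shows the spacer at (330,218) px, straight below the tool. The sprocket is at (532,217) with its holes at (492,233), (555,172) and (558,254). The C-washer is at (383,366) with its lug at (366,352), and the hub rim is at the left edge.

```bash
cat >> h.py <<'E'
def wray(c,uv):
    uv=np.atleast_2d(uv).astype(float);d=(uv-[c['cx'],c['cy']]);r=np.hypot(*d.T);th=r/c['fx']
    k=np.where(r>0,np.sin(th)/np.maximum(r,1e-9),0)
    v=np.c_[d*k[:,None],np.cos(th)];H=c['hand_eye']
    return c['p']+c['Rt']@H[:3,3], v@H[:3,:3].T@c['Rt'].T
def wplane(c,uv,z):
    o,v=wray(c,uv);return o+v*((z-o[2])/v[:,2])[:,None]
def wproj(c,X):
    H=c['hand_eye'];q=((np.atleast_2d(X)-c['p'])@c['Rt']-H[:3,3])@H[:3,:3]
    r=np.hypot(q[:,0],q[:,1]);th=np.arctan2(r,q[:,2]);return q[:,:2]*(th/np.maximum(r,1e-9)*c['fx'])[:,None]+[c['cx'],c['cy']]
def wsnap(f):
    p,R,o=pose();c=ctrl.camera('wrist');c.update(p=p,Rt=R);np.savez(f'pics/{f}.npz',**c);cv2.imwrite(f'pics/{f}.png',c['pixels'][:,:,::-1]);return c
def tri(o1,v1,o2,v2):
    A=np.c_[v1,-v2];s=np.linalg.lstsq(A,o2-o1,rcond=None)[0];a=o1+v1*s[0];b=o2+v2*s[1];return (a+b)/2,np.linalg.norm(a-b)
def tray(c,uv):
    uv=np.atleast_2d(uv);return -c['R'].T@c['t'],np.c_[(uv[:,0]-c['cx'])/c['fx'],(uv[:,1]-c['cy'])/c['fy'],np.ones(len(uv))]@c['R']
def blob(m,uv,r):
    u,v=uv;M=np.zeros(m.shape,np.uint8);M[v-r:v+r,u-r:u+r]=m[v-r:v+r,u-r:u+r]
    n,l,s,ce=cv2.connectedComponentsWithStats(M);i=1+np.argmax(s[1:,4]);return (l==i).astype(np.uint8)
def outer(m): return max(cv2.findContours(m,0,1)[0],key=len)[:,0]
E
cat > m2.py <<'E'
from h import *
c=load('w1');I=c['pixels'].astype(int);wood=I[...,0]-I[...,2]>22
T=load('top0')
m=blob(~wood,(330,218),50);ct=outer(m);p=wplane(c,ct,.03)[:,:2]*1e3
print('spacer@30',cv2.fitEllipse(p.astype(np.float32)))
m=blob(~wood,(532,217),90);ct=outer(m);p=wplane(c,ct,.008)[:,:2]*1e3;e=cv2.fitEllipse(p.astype(np.float32));print('spr',e)
M=np.zeros_like(m);cv2.fillPoly(M,[ct],1)
n,l,s,ce=cv2.connectedComponentsWithStats(((M==1)&wood).astype(np.uint8))
tp=[(187.6,237.4),(197.8,252.3),(217.6,250.6),(190.2,270.2)]
for i in range(1,n):
    if 30<s[i,4]:
        q=wplane(c,ce[i],.004)[0]*1e3;d=q[:2]-e[0];print('hole',s[i,4],ce[i].round(1),q.round(1),np.hypot(*d).round(1),np.degrees(np.arctan2(d[1],d[0])).round(1)%120)
        best=min((tri(wray(c,ce[i])[0],wray(c,ce[i])[1][0],tray(T,t)[0],tray(T,t)[1][0]) for t in tp),key=lambda a:a[1]);print('   tri',(best[0]*1e3).round(1),(best[1]*1e3).round(1))
# spacer two-view height from outline centres
a=cv2.fitEllipse(outer(blob(~wood,(330,218),50)).astype(np.float32))[0]
It=T['pixels'].astype(int);b=cv2.fitEllipse(outer(blob(It[...,0]-It[...,2]<=22,(273,266),22)).astype(np.float32))[0]
o1,v1=wray(c,a);o2,v2=tray(T,b);print('spacer tri',tri(o1,v1[0],o2,v2[0]))
d=~wood&(I.sum(2)<330);m=blob(d,(383,366),46);y,x=np.nonzero(m);print('cw',len(x))
cv2.imwrite('pics/cw.png',cv2.resize(np.hstack([m[310:410,330:440]*255,cv2.cvtColor(c['pixels'],cv2.COLOR_RGB2GRAY)[310:410,330:440]]),None,fx=3.5,fy=3.5))
E
python3 m2.py; python3 -c "
from h import *
go(.457,.177,.036,79)"
```

```text
spacer@30 ((454.59039306640625, 179.98428344726562), (58.20883560180664, 62.19572067260742), 80.06939697265625)
spr ((497.3905029296875, 372.54998779296875), (142.74493408203125, 143.32684326171875), 169.9917755126953)
hole 71 [550.3 171.4] [453.5 396.    4. ] 49.7 31.80000000000001
   tri [453.5 393.9   6.8] 1.2
hole 338 [538.1 221.4] [501.  378.7   4. ] 7.2 60.1
   tri [498.8 373.6  11.4] 1.8
hole 84 [490.1 232.1] [501.7 324.3   4. ] 48.4 35.099999999999994
   tri [503.  324.6   1.7] 1.6
hole 48 [556.2 253.5] [539.8 401.9   4. ] 51.6 34.6
   tri [540.1 402.    3.7] 0.4
spacer tri (array([0.458269  , 0.17929754, 0.01154394]), np.float64(0.0004468026969426507))
cw 2328
pos [0.4581 0.1756 0.1996] yaw 78.73 t 1.2 MOVE [ 0.11  0.12 16.36] twist -0.27 F [-0.1  0.5  0.1] grip 0.0 open 1.0
```

Request:
servo_tool([
  [[0.1,0.2,4.5,-0.3,-1],[0.1,0.2,9,-0.3,-1],[0.1,0.2,13,-0.3,-1],[0.1,0.2,16.4,-0.3,-1],[0.1,0.2,16.4,-0.3,-1]],
])

```text
time_s: 1.7
eef_pos: [0.4519, 0.1804, 0.032]
eef_rot: [-0.005, 0.093, 0.996, -0.001]
wrist_force: [-0.9, 0.7, 0.2]
opening: 1.001
grasp_force: 0.0
```

Request:
servo_tool([
  [[0,0,0,0,1],[0,0,0,0,1],[0,0,0,0,1],[0,0,0,0,1],[0,0,0,0,1]],
])

```text
time_s: 2.2
eef_pos: [0.4584, 0.1806, 0.0392]
eef_rot: [0.002, 0.093, 0.996, 0.001]
wrist_force: [-2.2, 0.3, 6.5]
opening: 0.674
grasp_force: 62.9
```

View pics/cw.png

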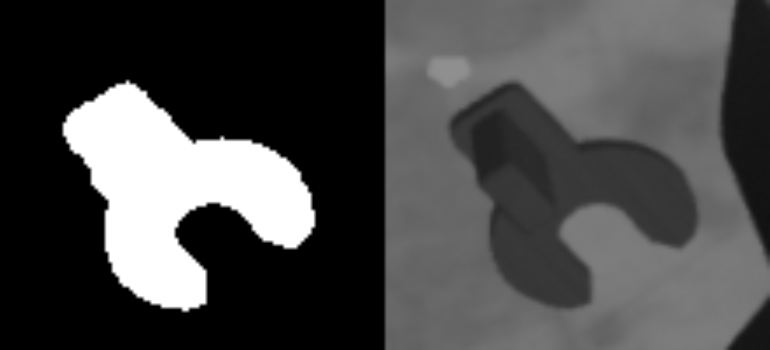

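```bash
python3 -c "
from h import *
go(.442,-.207,.22,79)"
```

```text
pos [0.4584 0.1806 0.0392] yaw 79.32 t 2.2 MOVE [ -5.65 -38.37 -18.12] twist 0.32 F [-2.2  0.3  6.5] grip 62.9 open 0.674
```

The mask shows the washer's C with the slot end at about (200,225) and the lug/tail at upper left, well isolated. The spacer is gripped (opening 0.67, 63 N).

Request:
servo_tool([
  [[0,0,-3,0,1],[0,0,-7,0,1],[0,0,-11.5,0,1],[-1,-3,-15,0,1],[-2,-6.5,-17,0,1]],
])

```text
time_s: 2.7
eef_pos: [0.4663, 0.1127, 0.212]
eef_rot: [0.004, 0.092, 0.996, 0.001]
wrist_force: [0.9, -0.7, -2.3]
opening: 0.672
grasp_force: 66.0
```

Request:
servo_tool([
  [[-0.6,-4.5,0,0,1],[-1.2,-9,0,0,1],[-1.8,-13.5,0,0,1],[-2.4,-18,0,0,1],[-3,-22.5,0,0,1]],
])

```text
time_s: 3.2
eef_pos: [0.4522, -0.1161, 0.2085]
eef_rot: [0.002, 0.093, 0.996, -0.001]
wrist_force: [1.2, -0.3, -2.8]
opening: 0.668
grasp_force: 66.0
```

```bash
python3 - <<'E'
from h import *
go(.442,-.207,.22,79)
E
```

```text
pos [ 0.4522 -0.1161  0.2085] yaw 79.31 t 3.2 MOVE [-0.69 -9.13 -1.13] twist 0.31 F [ 1.2 -0.3 -2.8] grip 66.0 open 0.668
```

Request:
servo_tool([
  [[0,0,0,0,1],[0,0,0,0,1]],
])

```text
time_s: 3.4
eef_pos: [0.4523, -0.1152, 0.2078]
eef_rot: [0.001, 0.095, 0.996, -0.0]
wrist_force: [-0.5, 0.0, -3.0]
opening: 0.672
grasp_force: 66.1
```

```bash
python3 - <<'E'
from h import *
c=wsnap('w2');go(.442,-.207,.22,79)
print(wproj(c,[[.442,-.207,.04],[.442,-.207,.116]]))
E
```

```text
pos [ 0.4522 -0.1142  0.2075] yaw 79.24 t 3.45 MOVE [-0.73 -9.31 -1.25] twist 0.24 F [-0.6  1.  -2.9] grip 66.1 open 0.674
[[211.93642139 234.80067281]
 [179.34958521 269.37847998]]
```

View pics/w2.png

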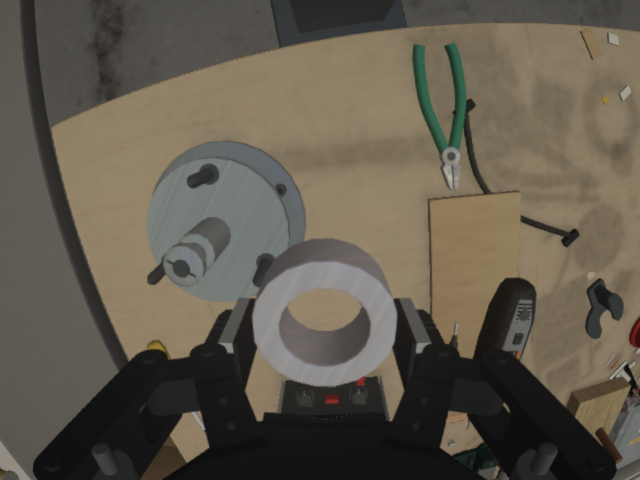

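The held spacer is level between the fingers, its top ring centred at about (325,323) px. To the left is the hub: head top near (182,269), pins at (203,176), (157,272) and (264,268), flange outline centred near (225,230).

```bash
cat > m3.py <<'E'
from h import *
from scipy.optimize import least_squares
c=load('w2');I=c['pixels'].astype(int);wood=I[...,0]-I[...,2]>22
m=blob(~wood,(225,222),85);ct=outer(m);p=wplane(c,ct,.04)[:,:2]*1e3
for lim in(175,190):
    s=(ct[:,0]<lim)&(ct[:,1]<262)&(ct[:,1]>160);s2=(ct[:,0]>180)&(ct[:,0]<235)&(ct[:,1]>285);
    for q in (p[s],p[s|s2]):
        f=least_squares(lambda x:np.hypot(*(q-x).T)-63,[442,-207],loss='soft_l1');print('flange',lim,len(q),f.x.round(2),np.std(f.fun).round(2))
d=(I.sum(2)<170)
n,l,st,ce=cv2.connectedComponentsWithStats(d[150:300,140:280].astype(np.uint8))
E=[]
for i in range(1,n):
    if st[i,4]>25:
        y,x=np.nonzero(l==i);uv=np.c_[x+140,y+150];print(st[i,4],ce[i]+[140,150],uv.min(0),uv.max(0))
        for z in(.04,.084):
            P=wplane(c,uv,z)[:,:2]*1e3;print('   z',z,P.min(0).round(1),P.max(0).round(1))
# spacer held: top ring outline
g=(I.min(2)>135)&~wood;m=blob(g,(325,323),80);ct=outer(m);e=cv2.fitEllipse(ct.astype(np.float32));print('ring img',e)
E
python3 m3.py
```

```text
flange 175 101 [ 438.22 -203.65] 1.28
flange 175 155 [ 440.25 -204.41] 1.34
flange 190 101 [ 438.22 -203.65] 1.28
flange 190 155 [ 440.25 -204.41] 1.34
310 [201.75483871 176.92258065] [188 168] [214 187]
   z 0.04 [ 387.5 -215.2] [ 399.9 -191.8]
   z 0.084 [ 385.6 -197.4] [ 396.  -177.6]
252 [261.78571429 269.02380952] [253 257] [271 283]
   z 0.04 [ 469. -183.] [ 490.5 -163.4]
   z 0.084 [ 454.5 -170.2] [ 472.6 -153.6]
191 [156.39267016 274.21989529] [148 262] [164 283]
   z 0.04 [ 456.9 -280.7] [ 475.  -260.5]
   z 0.084 [ 444.2 -252.8] [ 459.5 -235.7]
ring img ((324.7425231933594, 322.93231201171875), (121.8449478149414, 142.1799774169922), 90.13939666748047)
```

```bash
cat > m4.py <<'E'
from h import *
from scipy.optimize import least_squares
def tproj(c,X): 
    q=np.atleast_2d(X)@c['R'].T+c['t'];return q[:,:2]/q[:,2:]*c['fx']+[c['cx'],c['cy']]
def pins(x): 
    a=np.radians(x[2]+np.array([0,120,240]));return np.c_[x[0]+50*np.cos(a),x[1]+50*np.sin(a)]
for nm,pr,org,box,th in(('w2',wproj,None,(140,150,280,300),170),('top0',tproj,1,(383,228,463,308),200)):
    c=load(nm);I=c['pixels'].astype(int);u0,v0,u1,v1=box
    cam=(-c['R'].T@c['t'] if org else c['p']+c['Rt']@c['hand_eye'][:3,3])*1e3
    n,l,st,ce=cv2.connectedComponentsWithStats((I.sum(2)<th)[v0:v1,u0:u1].astype(np.uint8))
    def tip(x,off,z): 
        P=pins(x);w=P-cam[:2];w/=np.linalg.norm(w,axis=1)[:,None];return pr(c,np.c_[P+off*w,np.full(3,z)]/1e3)
    x0=[442.2,-206.8,49.3];t0=tip(x0,2,84);b0=tip(x0,-5,40);obs=[]
    for k in range(3):
        i=min((i for i in range(1,n) if st[i,4]>15),key=lambda i:np.hypot(*(ce[i]+[u0,v0]-(t0[k]+b0[k])/2)))
        y,x=np.nonzero(l==i);uv=np.c_[x+u0,y+v0];d=t0[k]-b0[k];d/=np.linalg.norm(d);s=uv@d
        nn=np.array([-d[1],d[0]]);lat=np.mean(uv@nn); obs.append(d*(s.max()+.4)+nn*(uv[s>s.max()-3]@nn).mean())
    obs=np.array(obs);print(nm,(obs-t0).round(1).tolist())
    f=least_squares(lambda x:(tip(x,2,84)-obs).ravel(),x0);print(f.x.round(2),f.fun.round(1))
c=load('w2');I=c['pixels'].astype(int);g=(I.min(2)>135)&(I[...,0]-I[...,2]<=22);m=blob(g,(325,323),80);ct=outer(m)
for z in(.198,.203):
    e=cv2.fitEllipse((wplane(c,ct,z)[:,:2]*1e3).astype(np.float32));q=np.r_[e[0],z*1e3]/1e3-c['p'];print('ring',z,e,'in tool',(c['Rt'].T@q*1e3).round(1))
E
python3 m4.py
```

```text
w2 [[-1.3, -4.6], [1.9, -1.1], [2.7, -2.7]]
[ 440.42 -205.49   49.51] [ 2.5  1.9 -1.1 -1.9 -1.9  0.6]
top0 [[0.6, -0.4], [-0.1, -0.4], [-0.4, -0.2]]
[ 442.96 -206.92   48.92] [-0.4 -0.1 -0.   0.   0.5  0. ]
ring 0.198 ((450.9087829589844, -114.20860290527344), (56.725589752197266, 56.972042083740234), 96.91095733642578) in tool [1.6 0.8 9.8]
ring 0.203 ((447.9117126464844, -113.64289093017578), (54.48725509643555, 54.72398376464844), 96.91085052490234) in tool [4.6 0.8 4.8]
```

```bash
cat >> h.py <<'E'
def wpts(c):
    v,u=np.mgrid[:480,:640];o,w=wray(c,np.c_[u.ravel(),v.ravel()]);H=c['hand_eye'];zc=w@(c['Rt']@H[:3,2])
    return (o+w*(c['depth'].ravel()/zc)[:,None]).reshape(480,640,3)
E
python3 - <<'E'
from h import *
c=load('w2');P=wpts(c);I=c['pixels'].astype(int)
g=(I.min(2)>135)&(I[...,0]-I[...,2]<=22);m=blob(g,(325,323),80).astype(bool)
T=(P-c['p'])@c['Rt']*1e3
t=T[m];print(len(t),np.median(t,0),np.percentile(t[:,2],[5,25,75,95]))
k=np.abs(t[:,2]-np.median(t[:,2]))<4;A=np.c_[t[k][:,:2],np.ones(k.sum())];print('tilt',np.linalg.lstsq(A,t[k][:,2],rcond=None)[0])
print(t[k][:,:2].min(0),t[k][:,:2].max(0),cv2.minEnclosingCircle(np.percentile(t[k][:,:2],[0,100],axis=0).astype(np.float32)))
Z=P[...,2]*1e3
for b in((.105,.125),(.034,.046)):
    s=np.zeros((480,640),bool);s[140:300,140:250]=1;q=P[s&(P[...,2]>b[0])&(P[...,2]<b[1])&(np.abs(P[...,0]-.442)<.08)]*1e3
    print(len(q),q.mean(0).round(1),np.median(q,0).round(1),q.min(0).round(1),q.max(0).round(1))
E
```

```text
7860 [7.53516345 0.48265971 9.88686059] [ 8.91713379  9.4997737  10.25725639 10.81428538]
tilt [-3.96001372e-03 -5.81073281e-04  9.90367488e+00]
[-27.96117801 -27.58392728] [30.34661955 29.06846369] ((1.1927204132080078, 0.7422685623168945), 40.64887619018555)
1471 [ 439.8 -203.4  114. ] [ 439.6 -203.   114.8] [ 426.9 -219.7  105. ] [ 456.  -191.4  117.3]
9325 [ 431.5 -210.4   39.4] [ 423.8 -206.5   39.4] [ 378.3 -268.4   34.3] [ 502.6 -163.2   45.9]
```

```bash
python3 -c "
from h import *
go(.4425,-.2069,.2,79)"
```

```text
pos [ 0.4522 -0.1142  0.2075] yaw 79.24 t 3.45 MOVE [-0.77 -9.29  0.75] twist 0.24 F [-0.6  1.  -2.9] grip 66.1 open 0.674
```

Request:
servo_tool([
  [[-0.3,-4,0.3,0.2,1],[-0.6,-8,0.6,0.2,1],[-0.8,-9.3,0.7,0.2,1],[-0.8,-9.3,0.7,0.2,1],[-0.8,-9.3,0.7,0.2,1]],
])

```text
time_s: 3.95
eef_pos: [0.4429, -0.2057, 0.1994]
eef_rot: [-0.0, 0.094, 0.996, 0.0]
wrist_force: [0.5, -0.0, -2.7]
opening: 0.676
grasp_force: 66.2
```

```bash
python3 -c "
from h import *
go(.4425,-.2069,.082,79)
c=wsnap('w3');P=wpts(c)
q=P[(P[...,2]>.1)&(P[...,2]<.14)&(np.hypot(P[...,0]-.442,P[...,1]+.207)<.022)]*1e3
print(len(q),q.min(0).round(1),q.max(0).round(1))"
```

```text
pos [ 0.4429 -0.2057  0.1994] yaw 79.16 t 3.95 MOVE [ 0.02 -0.14 11.74] twist 0.16 F [ 0.5 -0.  -2.7] grip 66.2 open 0.676
85 [ 426.7 -212.7  104.7] [ 431.5 -196.7  112.5]
```

View pics/w3.png

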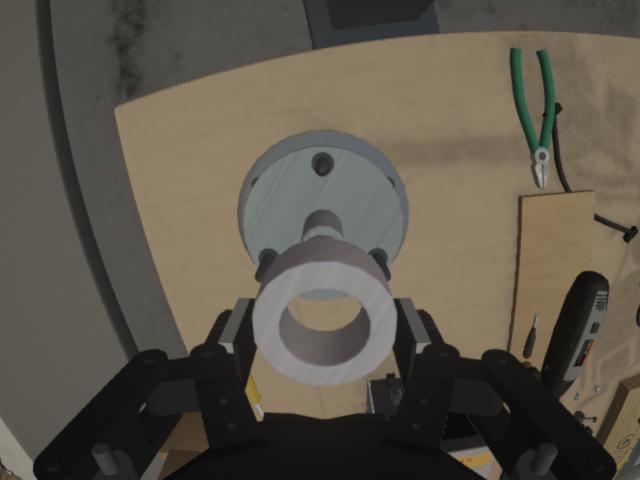

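The held spacer is centred at (325,323) px and the spindle neck and flange at about (323,215). The pin at (322,163) is also in line, so the lateral alignment is good.

Request:
servo_tool([
  [[0,-0.1,3,0,1],[0,-0.1,4.5,0,1],[0,-0.1,5.5,0,1],[0,-0.1,6.5,0,1],[0,-0.1,7.5,0,1]],
])

```text
time_s: 4.5
eef_pos: [0.4431, -0.2078, 0.1243]
eef_rot: [0.0, 0.094, 0.996, -0.0]
wrist_force: [-0.3, -0.4, -2.2]
opening: 0.672
grasp_force: 66.1
```

```bash
python3 -c "
from h import *
go(.4425,-.2069,.082,79)"
```

```text
pos [ 0.4431 -0.2078  0.1243] yaw 79.16 t 4.5 MOVE [0.08 0.08 4.22] twist 0.16 F [-0.3 -0.4 -2.2] grip 66.1 open 0.672
```

Request:
servo_tool([
  [[0,0,1.5,0,1],[0,0,2.7,0,1],[0,0,3.7,0,1],[0,0,4.2,0,1],[0,0,4.2,0,1]],
])

```text
time_s: 5.0
eef_pos: [0.4422, -0.2079, 0.0816]
eef_rot: [-0.001, 0.095, 0.995, 0.0]
wrist_force: [-0.1, 0.4, -3.5]
opening: 0.667
grasp_force: 66.1
```

```bash
python3 -c "
from h import *
go(.4425,-.2069,.082,79)"
```

```text
pos [ 0.4422 -0.2079  0.0816] yaw 79.1 t 5.0 MOVE [-0.02  0.1  -0.04] twist 0.1 F [-0.1  0.4 -3.5] grip 66.1 open 0.667
```

Request:
servo_tool([
  [[0,0,0.2,0,1],[0,0,0.2,0,1],[0,0,0.2,0,-1],[0,0,0.2,0,-1],[0,0,0.2,0,-1]],
])

```text
time_s: 5.5
eef_pos: [0.4429, -0.2084, 0.0808]
eef_rot: [0.001, 0.095, 0.995, -0.0]
wrist_force: [0.9, 0.7, -0.0]
opening: 0.996
grasp_force: 0.0
```

Request:
servo_tool([
  [[0,0,0,0,-1],[0,0,-3,0,-1],[0,0,-7,0,-1],[0,0,-12,0,-1],[0,5,-14,0,-1]],
])

```text
time_s: 6.0
eef_pos: [0.4534, -0.1672, 0.2245]
eef_rot: [0.004, 0.098, 0.995, -0.003]
wrist_force: [0.9, 0.0, -0.1]
opening: 1.001
grasp_force: 0.0
```

Request:
servo_tool([
  [[0,3,0,0,-1],[0,3,0,0,-1],[0,3,0,0,-1]],
])

```text
time_s: 6.3
eef_pos: [0.457, -0.1327, 0.2189]
eef_rot: [0.0, 0.094, 0.996, -0.0]
wrist_force: [0.1, -0.9, -0.3]
opening: 1.005
grasp_force: 0.0
```

```bash
python3 - <<'E'
from h import *
c=wsnap('w4');P=wpts(c)*1e3;go(.498,.373,.22,65)
r=np.hypot(P[...,0]-442,P[...,1]+207)
s=np.zeros((480,640),bool);s[:330]=1
for lo,hi,R in((62,77,40),(105,122,22)):
    q=P[s&(P[...,2]>lo)&(P[...,2]<hi)&(r<R)];print(len(q),np.median(q,0).round(1),np.percentile(q,1,axis=0).round(1),np.percentile(q,99,axis=0).round(1))
print(wproj(c,[[.442,-.207,.07]]))
E
```

```text
pos [ 0.4568 -0.1333  0.2187] yaw 79.14 t 6.35 MOVE [ 5.49 50.5  -0.15] twist 14.14 F [-0.1  0.6 -0.2] grip 0.0 open 1.0
2481 [ 431.9 -196.    69.2] [ 412.7 -234.4   62.6] [ 469.6 -178.    75.2]
1459 [ 440.  -203.6  114.8] [ 427.6 -218.7  106.3] [ 454.6 -191.6  117. ]
[[224.28060244 232.2869263 ]]
```

View pics/w4.png

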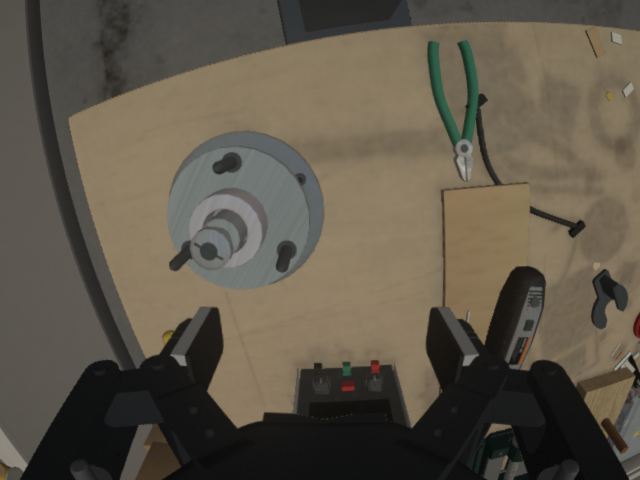

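The spacer sits flat round the spindle (top at 69 mm by depth), centred at about (230,232) px. The pins are fully visible at (227,163), (180,258) and (286,255), and the head at (212,248).

```bash
sed -i "s/('w2',wproj,None,(140,150,280,300),170)/('w4',wproj,None,(150,140,310,290),170)/; s/print(nm,(obs/print(obs.round(1).tolist(),t0.round(1).tolist(),b0.round(1).tolist());print(nm,(obs/" m4.py; sed -i '/^c=load/,$d' m4.py; python3 m4.py
```

```text
[[280.1, 270.6], [213.1, 170.0], [171.3, 267.9]] [[279.0, 272.6], [212.5, 170.6], [169.0, 270.5]] [[287.1, 245.2], [235.7, 160.7], [192.5, 246.9]]
w4 [[1.1, -2.0], [0.7, -0.6], [2.3, -2.6]]
[ 441.18 -205.48   49.55] [ 0.4  0.2  0.4 -1.2 -1.1  1.4]
[[414.3, 252.6], [427.4, 286.2], [448.5, 258.5]] [[413.7, 253.0], [427.5, 286.6], [448.9, 258.7]] [[407.3, 255.6], [420.3, 287.1], [441.0, 260.7]]
top0 [[0.6, -0.4], [-0.1, -0.4], [-0.4, -0.2]]
[ 442.96 -206.92   48.92] [-0.4 -0.1 -0.   0.   0.5  0. ]
```

Request:
servo_tool([
  [[0.5,4.8,0,0,-1],[1,9.6,0,0,-1],[1.6,14.4,0,0,-1],[2.1,19.2,0,0,-1],[2.6,24,0,0,-1]],
])

```text
time_s: 6.85
eef_pos: [0.4769, 0.1081, 0.2184]
eef_rot: [-0.0, 0.096, 0.995, -0.0]
wrist_force: [0.9, -0.1, -0.0]
opening: 1.003
grasp_force: 0.0
```

Request:
servo_tool([
  [[0.5,4.8,0,3,-1],[1,9.6,0,6,-1],[1.6,14.4,0,9,-1],[2.1,19.2,0,12,-1],[2.6,23.5,0,14.3,-1]],
])

```text
time_s: 7.35
eef_pos: [0.4963, 0.3443, 0.218]
eef_rot: [-0.0, 0.22, 0.976, -0.0]
wrist_force: [0.3, -0.4, 1.3]
opening: 0.999
grasp_force: 0.0
```

Request:
servo_tool([
  [[0.4,2.9,0,0,-1],[0.4,2.9,0,0,-1],[0.4,2.9,0,0,-1]],
])

```text
time_s: 7.65
eef_pos: [0.5047, 0.3703, 0.2176]
eef_rot: [-0.001, 0.218, 0.976, -0.001]
wrist_force: [0.3, -1.1, 0.1]
opening: 0.999
grasp_force: 0.0
```

```bash
cat > m5.py <<'E'
from h import *
import sys
from scipy.optimize import least_squares
c=wsnap(sys.argv[1]);z=float(sys.argv[2]);g=[float(a) for a in sys.argv[3:5]]
I=c['pixels'].astype(int);wood=I[...,0]-I[...,2]>22
c0=wproj(c,[[g[0]/1e3,g[1]/1e3,z]])[0];print(c0)
m=blob(~wood,tuple(c0.astype(int)),130)
ct=outer(m);M=np.zeros_like(m);cv2.fillPoly(M,[ct],1)
n,l,s,ce=cv2.connectedComponentsWithStats(((M==1)&wood).astype(np.uint8));H=[]
for i in range(1,n):
    if 40<s[i,4]<5000:
        q=wplane(c,ce[i],z-.003)[0]*1e3;d=q[:2]-g;print('hole',s[i,4],ce[i].round(1),q.round(1),np.hypot(*d).round(1),np.degrees(np.arctan2(d[1],d[0])).round(1)%120)
        if 35<np.hypot(*d)<65:H.append(q[:2])
H=np.array(H)
def md(x):
    a=np.radians(x[2]+np.array([0,120,240]));return np.c_[x[0]+50*np.cos(a),x[1]+50*np.sin(a)]
f=least_squares(lambda x:(md(x)[np.argmin(np.hypot(*(H[:,None]-md(x)[None]).transpose(2,0,1)),1)]-H).ravel(),[g[0],g[1],35.])
print('FIT',f.x.round(2),f.fun.round(1))
P=wpts(c)*1e3;r=np.hypot(P[...,0]-f.x[0],P[...,1]-f.x[1])
for lo,hi in((2,14),(18,30)):
    q=P[(r<(65 if lo<5 else 30))&(P[...,2]>lo)&(P[...,2]<hi)];print('depth',lo,len(q),np.median(q,0).round(1))
go(f.x[0]/1e3,f.x[1]/1e3,.034,(f.x[2]+30))
E
python3 m5.py w5 .008 498.5 372.5
```

```text
[323.3029773  207.30987848]
hole 178 [325.9 150.1] [453.2 396.4   5. ] 51.3 32.19999999999999
hole 912 [325.1 206.3] [499.  374.1   5. ] 1.7 74.3
hole 123 [278.3 230.7] [501.2 325.    5. ] 47.6 33.3
hole 123 [371.1 232.1] [539.2 402.4   5. ] 50.5 36.3
FIT [497.86 374.59  33.95] [-0.2  0.1  0.1 -0.2  0.2  0.1]
depth 2 12167 [491.4 376.1   7.4]
depth 18 1958 [497.8 375.   23.3]
pos [0.5046 0.3697 0.2178] yaw 64.75 t 7.7 MOVE [ 0.81  0.19 18.38] twist 0.8 F [-0.4  0.5  0.1] grip 0.0 open 1.002
```

Request:
servo_tool([
  [[0.8,0.2,4.5,0.8,-1],[0.8,0.2,9,0.8,-1],[0.8,0.2,13.5,0.8,-1],[0.8,0.2,17,0.8,-1],[0.8,0.2,18.6,0.8,-1]],
])

```text
time_s: 8.2
eef_pos: [0.496, 0.3733, 0.029]
eef_rot: [-0.002, 0.226, 0.974, -0.002]
wrist_force: [-0.8, 0.1, -0.2]
opening: 1.003
grasp_force: 0.0
```

Request:
servo_tool([
  [[0,0,0,0,-1],[0,0,0,0,1],[0,0,0,0,1],[0,0,0,0,1],[0,0,0,0,1]],
])

```text
time_s: 8.7
eef_pos: [0.4998, 0.3769, 0.0359]
eef_rot: [0.002, 0.225, 0.974, 0.001]
wrist_force: [-1.0, -2.6, 6.6]
opening: 0.589
grasp_force: 64.3
```

Request:
servo_tool([
  [[0,0,0,0,1],[0,0,0,0,1]],
])

```text
time_s: 8.9
eef_pos: [0.4998, 0.3769, 0.0359]
eef_rot: [0.002, 0.225, 0.974, 0.001]
wrist_force: [-0.3, -2.8, 7.7]
opening: 0.585
grasp_force: 64.3
```

```bash
python3 -c "
from h import *
go(.4979,.3746,.24,79.3)"
```

```text
pos [0.4998 0.3769 0.0359] yaw 64.03 t 8.9 MOVE [ 1.000e-02 -2.300e-01 -2.041e+01] twist -15.27 F [-0.3 -2.8  7.7] grip 64.3 open 0.585
```

Request:
servo_tool([
  [[0,-0.2,-2,0,1],[0,-0.2,-5.5,-3,1],[0,-0.2,-10,-7,1],[0,-0.2,-14.5,-11,1],[0,-0.2,-19,-15.3,1]],
])

```text
time_s: 9.4
eef_pos: [0.4967, 0.3745, 0.2253]
eef_rot: [0.0, 0.092, 0.996, 0.0]
wrist_force: [0.4, 1.1, -3.8]
opening: 0.586
grasp_force: 64.3
```

Request:
servo_tool([
  [[0,0,0,0,1],[0,0,0,0,1]],
])

```text
time_s: 9.6
eef_pos: [0.4976, 0.3749, 0.2249]
eef_rot: [0.002, 0.093, 0.996, 0.001]
wrist_force: [-1.1, -0.7, -5.4]
opening: 0.589
grasp_force: 64.4
```

```bash
python3 -c "
from h import *
go(.4412,-.1054,.22,79.3)"
```

```text
pos [0.4976 0.3749 0.2249] yaw 79.29 t 9.6 MOVE [ -3.39 -48.24   0.39] twist -0.01 F [-1.1 -0.7 -5.4] grip 64.4 open 0.589
```

Request:
servo_tool([
  [[-0.3,-4.5,0,0,1],[-0.6,-9,0,0,1],[-1,-13.5,0,0,1],[-1.3,-18,0,0,1],[-1.6,-22.5,0,0,1]],
])

```text
time_s: 10.1
eef_pos: [0.4689, 0.1489, 0.2204]
eef_rot: [-0.002, 0.093, 0.996, -0.0]
wrist_force: [0.0, 0.3, -3.9]
opening: 0.588
grasp_force: 64.8
```

Request:
servo_tool([
  [[-0.3,-4.5,0,0,1],[-0.6,-9,0,0,1],[-1,-13.5,0,0,1],[-1.3,-18,0,0,1],[-1.6,-22.5,0,0,1]],
])

```text
time_s: 10.6
eef_pos: [0.4431, -0.0746, 0.2208]
eef_rot: [-0.002, 0.093, 0.996, 0.001]
wrist_force: [0.5, 0.0, -4.5]
opening: 0.584
grasp_force: 64.8
```

Request:
servo_tool([
  [[-0.2,-3.2,0.3,0,1],[-0.2,-3.2,0.3,0,1],[-0.2,-3.2,0.3,0,1]],
])

```text
time_s: 10.9
eef_pos: [0.4398, -0.1052, 0.218]
eef_rot: [-0.002, 0.095, 0.996, 0.001]
wrist_force: [0.2, 0.1, -5.1]
opening: 0.585
grasp_force: 65.0
```

```bash
python3 - <<'E'
from h import *
c=wsnap('w6');go(.4412,-.2054,.22,79.3)
T=(wpts(c)-c['p'])@c['Rt']*1e3
r=np.hypot(T[...,0],T[...,1])
for lo,hi,R in((5,18,32),(20,38,70)):
    q=T[(T[...,2]>lo)&(T[...,2]<hi)&(r<R)];print(len(q),np.median(q,0).round(1),np.percentile(q,[1,99],axis=0).round(1).tolist())
    k=np.abs(q[:,2]-np.median(q[:,2]))<2.5;print('tilt',np.linalg.lstsq(np.c_[q[k][:,:2],np.ones(k.sum())],q[k][:,2],rcond=None)[0].round(4))
E
```

```text
pos [ 0.4401 -0.1045  0.2183] yaw 79.25 t 10.95 MOVE [-1.99 -9.89 -0.19] twist -0.05 F [-0.5  1.  -4.3] grip 65.0 open 0.585
8801 [ 6.8  0.4 12.6] [[-25.3, -27.5, 6.0], [28.6, 27.5, 17.6]]
tilt [-1.10000e-03  1.80000e-03  1.26111e+01]
43208 [27.  -0.1 28.4] [[-61.6, -65.1, 22.1], [66.9, 65.4, 32.0]]
tilt [-2.60000e-03  1.10000e-03  2.84427e+01]
```

View pics/w6.png

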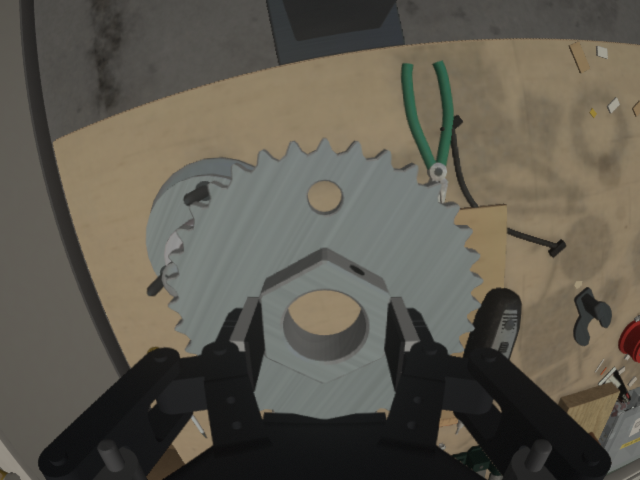

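The sprocket hangs level in the jaws: boss bore at (325,318) px, hexagon flats against the pads, forward hole at (325,197). The hub is half hidden behind it at left. I now measure the bore and hole in the tool frame.

```bash
cat > m6.py <<'E'
from h import *
c=load('w6');I=c['pixels'].astype(int);g=I.sum(2)/3
print('rows hole',g[170:226:3,325].astype(int).tolist());print('col hole',g[197,296:356:3].astype(int).tolist())
print('rows bore',g[270:375:4,325].astype(int).tolist());print('col bore',g[318,270:380:4].astype(int).tolist())
def tool(uv,zt):
    o,v=wray(c,uv);o=c['Rt'].T@(o-c['p']);v=v@c['Rt'];return (o+v*((zt-o[2])/v[:,2])[:,None])*1e3
hole=np.abs(I[...,0]-I[...,2])>12
for nm,box,zt in(('hole',(300,172,350,222),.0284),('bore',(270,275,380,372),.0126)):
    u0,v0,u1,v1=box;sub=g[v0:v1,u0:u1].astype(np.float32)
    E=cv2.Canny(cv2.GaussianBlur(sub,(3,3),0).astype(np.uint8),40,100)
    # outermost edge points per polar ray from centre
    cc=np.array([(u1-u0)/2,(v1-v0)/2]);pts_=[]
    for z in(zt,):
        y,x=np.nonzero(E);a=np.arctan2(y-cc[1],x-cc[0]);r=np.hypot(y-cc[1],x-cc[0])
        rm=24 if nm=='hole' else 47
        for k in range(-36,36):
            s=(a>=k*np.pi/36)&(a<(k+1)*np.pi/36)&(r<rm)
            if s.any(): j=np.nonzero(s)[0][np.argmax(r[s])];pts_.append((x[j]+u0,y[j]+v0))
        p=tool(np.array(pts_),z)[:,:2].astype(np.float32);e=cv2.fitEllipseAMS(p);print(nm,len(p),e)
E
python3 m6.py
```

```text
rows hole [122, 121, 121, 108, 111, 117, 120, 122, 124, 126, 125, 124, 125, 125, 77, 107, 122, 121, 120]
col hole [120, 120, 122, 120, 115, 124, 126, 126, 125, 126, 126, 125, 125, 124, 124, 86, 110, 119, 123, 127]
rows bore [123, 124, 122, 123, 120, 111, 127, 128, 129, 126, 126, 127, 128, 126, 127, 126, 122, 75, 77, 76, 75, 74, 77, 119, 123, 121, 121]
col bore [120, 122, 120, 114, 81, 84, 128, 128, 128, 128, 129, 129, 128, 128, 128, 128, 128, 128, 129, 128, 128, 126, 59, 56, 83, 122, 124, 122]
hole 68 ((50.6027946472168, 0.7556259036064148), (14.799125671386719, 15.005387306213379), 172.73471069335938)
bore 72 ((1.033373236656189, 1.0962944030761719), (34.5741081237793, 35.83966827392578), 27.783409118652344)
```

```bash
python3 - <<'E'
from h import *
c=load('w3');I=c['pixels'].astype(int);g=I.sum(2)
def tool(uv,z):
    return (wplane(c,uv,z)-c['p'])@c['Rt']*1e3
m=blob(g<200,(322,163),25);y,x=np.nonzero(m);print('pin',len(x),x.mean(),y.mean(),tool([[x.mean(),y.mean()]],.07),tool([[x[y==y.max()].mean(),y.max()]],.084))
wood=I[...,0]-I[...,2]>22
for v in(190,200,210,220):
    r=np.nonzero(~wood[v,200:450])[0]+200;print('foot/flange row',v,r.min(),r.max(),tool([[r.min(),v],[r.max(),v]],.04)[:,1])
c2=c;p=c['p'];print(p)
# predicted hub candidates in tool coords
for X in([441.2,-205.4],[442.9,-206.9]):
    print(((np.array([X[0]/1e3,X[1]/1e3,.04])-p)@c['Rt']*1e3).round(1))
E
```

```text
pin 369 322.19241192411926 163.78048780487805 [[ 53.60655364  -0.62432262 129.42828312]] [[ 47.90889938  -1.0095947  115.42704824]]
foot/flange row 190 241 405 [-62.91168729  62.49573031]
foot/flange row 200 239 407 [-64.90805783  64.46425396]
foot/flange row 210 237 408 [-66.96682692  65.69117832]
foot/flange row 220 238 407 [-66.66023705  65.35198993]
[ 0.4429322  -0.20568945  0.19942007]
[  1.7  -0.2 159.4]
[ -0.2  -1.3 159.4]
```

```bash
python3 -c "
from h import *
go(.4429,-.2073,.165,79.0)"
```

```text
pos [ 0.4401 -0.1045  0.2183] yaw 79.25 t 10.95 MOVE [ -2.21 -10.06   5.31] twist 0.25 F [-0.5  1.  -4.3] grip 65.0 open 0.585
```

Request:
servo_tool([
  [[-0.9,-4,0,0,1],[-1.8,-8,0,0,1],[-2.2,-10.1,0,0,1],[-2.2,-10.1,2.5,0,1],[-2.2,-10.1,5.3,0,1]],
])

```text
time_s: 11.45
eef_pos: [0.4449, -0.2084, 0.1667]
eef_rot: [0.001, 0.093, 0.996, -0.0]
wrist_force: [0.7, -0.4, -4.9]
opening: 0.586
grasp_force: 65.4
```

Request:
servo_tool([
  [[0,0,0,0,1],[0,0,0,0,1],[0,0,0,0,1]],
])

```text
time_s: 11.75
eef_pos: [0.445, -0.2085, 0.1682]
eef_rot: [0.001, 0.092, 0.996, -0.001]
wrist_force: [-0.3, 0.4, -3.7]
opening: 0.586
grasp_force: 65.3
```

```bash
python3 - <<'E'
from h import *
c=wsnap('w7');go(.4429,-.2073,.165,79.2)
print(wproj(c,[[.4423,-.2062,.116]]),wproj(c,[[.4423+.05*np.cos(np.radians(169.2)),-.2062+.05*np.sin(np.radians(169.2)),.084]]))
cv2.imwrite('pics/w7c.png',cv2.resize(c['pixels'][150:390,220:430,::-1],None,fx=2.5,fy=2.5,interpolation=cv2.INTER_CUBIC))
E
```

```text
pos [ 0.4451 -0.2087  0.1684] yaw 79.37 t 11.8 MOVE [0.24 0.1  0.34] twist 0.17 F [ 0.7 -0.  -4.6] grip 65.3 open 0.588
[[326.57671004 282.07571321]] [[326.5931576  172.90990217]]
```

View pics/w7c.png

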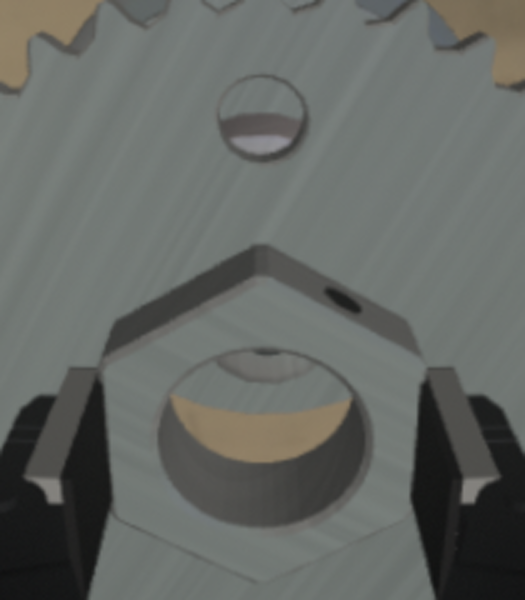

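The crop shows the head's edge through the bore, with its lowest point at crop (265,382), laterally centred on the bore (265,437). The forward hole (262,117) shows the flange and spacer beyond, not yet the pin.

```bash
python3 - <<'E'
from h import *
c=load('w7');p=c['p'];R=c['Rt']
for z,r in((.116,13.),(.116,12.5),(.113,14.5),(.106,14.5)):
    q=(wplane(c,[220+265/2.5-.3,150+382/2.5-.3],z)[0]-p)@R*1e3;print(z,r,'hub centre tool',(q+[r,0,0]).round(2))
def tool(uv,zt):
    o,v=wray(c,uv);o=R.T@(o-p);v=v@R;return (o+v*((zt-o[2])/v[:,2])[:,None])*1e3
# bore rim on boss top
print(tool(np.array([[220+158/2.5,325],[220+372/2.5,325],[325,150+348/2.5],[325,150+527/2.5]])-.3,.0126)[:,:2].round(1))
print(tool(np.array([[220+218/2.5,197],[220+308/2.5,197],[325,150+73/2.5],[325,150+161/2.5]])-.3,.0284)[:,:2].round(1))
print('topcam hub tool',(R.T@(np.array([.443,-.2069,.1])-p)*1e3).round(1),(R.T@(np.array([.4412,-.2055,.1])-p)*1e3).round(1))
E
```

```text
0.116 13.0 hub centre tool [ 4.68  1.34 52.2 ]
0.116 12.5 hub centre tool [ 4.18  1.34 52.2 ]
0.113 14.5 hub centre tool [ 4.64  1.35 55.21]
0.106 14.5 hub centre tool [ 1.04  1.39 62.21]
[[  1.8 -16.1]
 [  1.7  18.4]
 [ 17.9   0.7]
 [-16.    0.7]]
[[50.7 -6.3]
 [50.7  8. ]
 [57.8  0.8]
 [43.5  0.8]]
topcam hub tool [ 2.3  1.2 68.2] [ 4.4  2.3 68.2]
```

Request:
servo_tool([
  [[0.3,0,0,0,1],[0.3,0,1,0.1,1],[0.3,0,1.6,0.1,1],[0.3,0,2.2,0.1,1],[0.3,0,2.8,0.1,1]],
])

```text
time_s: 12.3
eef_pos: [0.4408, -0.2081, 0.1381]
eef_rot: [-0.0, 0.094, 0.996, 0.0]
wrist_force: [0.2, 0.2, -4.5]
opening: 0.589
grasp_force: 65.3
```

Request:
servo_tool([
  [[0,0,0.3,0,1],[0,0,0.3,0,1]],
])

```text
time_s: 12.5
eef_pos: [0.4407, -0.2079, 0.1351]
eef_rot: [-0.001, 0.094, 0.996, 0.0]
wrist_force: [-0.6, -0.5, -4.2]
opening: 0.584
grasp_force: 65.3
```

```bash
cat > m7.py <<'E'
from h import *
import sys
c=wsnap(sys.argv[1]);p=c['p'];R=c['Rt'];go(.4425,-.2065,.106,79.2)
I=c['pixels'].astype(int)
def tool(uv,zt):
    o,v=wray(c,uv);o=R.T@(o-p);v=v@R;return (o+v*((zt-o[2])/v[:,2])[:,None])*1e3
T=(wpts(c)-p)@R*1e3;Z=wpts(c)[...,2]*1e3
# head top seen through the bore: depth near 116 mm
r=np.hypot(T[...,0]-1,T[...,1]-1)
s=(r<20)&(Z>111)&(Z<121);y,x=np.nonzero(s);print('headpx',len(x))
if len(x)>60:
    e=cv2.minEnclosingCircle(T[s][:,:2].astype(np.float32));print('head pts',np.percentile(T[s],[2,50,98],axis=0).round(1).tolist(),e)
# pin in the forward hole: dark pixels
s=np.zeros((480,640),bool);h=wproj(c,[p+R@np.array([.0508,.0009,.0284])])[0];print('hole px',h.round(1));u,v=h.astype(int);s[v-22:v+22,u-22:u+22]=1
g=I.sum(2)
m=s&(g<200);y,x=np.nonzero(m);print('dark',len(x),np.c_[x,y].min(0) if len(x) else 0,np.c_[x,y].max(0) if len(x) else 0)
if len(x)>10:
    print('dark mean tool on z84',tool([[x.mean(),y.mean()]],p[2]-.084).round(1),tool([[x.mean(),y.max()]],p[2]-.084).round(1),tool([[x.mean(),y.min()]],p[2]-.084).round(1))
print((g[v-20:v+21:2,u-20:u+21:2]//3).tolist())
E
python3 m7.py w8
```

```text
pos [ 0.4409 -0.2081  0.1356] yaw 79.2 t 12.55 MOVE [-0.13  0.19  2.96] twist 0.0 F [ 0.5  0.3 -5.3] grip 65.3 open 0.588
headpx 4096
head pts [[-17.1, -15.1, 14.5], [-2.6, 1.7, 19.9], [11.7, 16.4, 23.5]] ((1.3560315370559692, -0.13616691529750824), 19.54035186767578)
hole px [325.  196.3]
dark 303 [315 181] [340 212]
dark mean tool on z84 [[49.5  1.9 51.1]] [[39.1  1.9 51.1]] [[53.6  1.9 51.1]]
[[117, 115, 114, 113, 115, 115, 116, 117, 116, 115, 114, 115, 116, 114, 114, 116, 115, 114, 115, 118, 117], [116, 114, 113, 114, 114, 115, 116, 117, 115, 114, 112, 114, 114, 113, 116, 115, 115, 113, 117, 118, 117], [115, 114, 113, 115, 116, 116, 115, 103, 91, 81, 80, 78, 85, 99, 114, 114, 114, 115, 119, 118, 116], [114, 114, 114, 115, 115, 103, 87, 55, 43, 41, 43, 46, 49, 56, 74, 88, 111, 118, 118, 117, 116], [114, 114, 115, 112, 100, 81, 57, 38, 38, 40, 44, 47, 50, 53, 51, 58, 83, 116, 117, 116, 117], [114, 114, 115, 105, 113, 101, 57, 37, 38, 41, 45, 52, 55, 54, 52, 49, 52, 83, 113, 116, 116], [114, 115, 107, 113, 116, 114, 92, 38, 37, 40, 53, 57, 57, 57, 52, 48, 46, 94, 90, 112, 116], [115
[... 701 characters left out ...]
115, 99, 98, 113, 111, 116, 116, 114, 115, 115, 113, 112, 113, 118, 119, 115, 83, 71, 96, 113], [116, 115, 112, 87, 97, 112, 116, 114, 114, 115, 114, 112, 113, 116, 119, 117, 93, 60, 82, 108, 116], [115, 115, 116, 103, 84, 98, 111, 113, 115, 114, 113, 112, 114, 118, 111, 88, 63, 77, 99, 114, 117], [114, 115, 116, 113, 95, 85, 83, 97, 107, 109, 107, 105, 102, 87, 68, 62, 75, 94, 111, 116, 120], [114, 116, 115, 114, 116, 109, 86, 80, 78, 78, 75, 70, 69, 65, 69, 85, 99, 111, 115, 118, 120], [115, 117, 113, 115, 116, 115, 110, 107, 90, 84, 78, 77, 88, 97, 102, 107, 111, 114, 116, 120, 120], [116, 115, 114, 116, 115, 113, 113, 118, 116, 115, 112, 111, 112, 111, 113, 113, 113, 115, 119, 121, 120]]
```

```bash
python3 - <<'E'
from h import *
c=load('w8');p=c['p'];R=c['Rt'];g=c['pixels'].astype(float).mean(2)
m=np.zeros((480,640),bool);m[180:204,315:342]=1;s=m&(g>44)&(g<62)
M=cv2.morphologyEx(s.astype(np.uint8),cv2.MORPH_OPEN,np.ones((3,3)));n,l,st,ce=cv2.connectedComponentsWithStats(M);print(st[1:].tolist(),ce[1:])
def tool(uv,zt):
    o,v=wray(c,uv);o=R.T@(o-p);v=v@R;return (o+v*((zt-o[2])/v[:,2])[:,None])*1e3
for uv in([327.5,189.4],[329,189.4],[327.5,191]): print(tool([uv],p[2]-.084).round(2))
print(tool([[315,196],[335,196]],p[2]-.084).round(1))
E
```

```text
[[323, 181, 14, 14, 141]] [[329.14184397 187.73049645]]
[[49.71  2.13 51.11]]
[[49.71  2.82 51.11]]
[[48.97  2.13 51.11]]
[[46.6 -3.6 51.1]
 [46.6  5.6 51.1]]
```

Request:
servo_tool([
  [[-0.1,0.1,0,0.6,1],[-0.1,0.1,0.6,0.6,1],[-0.1,0.1,1.2,0.6,1],[-0.1,0.1,1.7,0.6,1],[-0.1,0.1,1.9,0.6,1]],
])

```text
time_s: 13.05
eef_pos: [0.4417, -0.207, 0.1159]
eef_rot: [-0.001, 0.099, 0.995, 0.0]
wrist_force: [-0.5, 0.4, -4.5]
opening: 0.588
grasp_force: 65.3
```

```bash
python3 m7.py w9 | head -8
```

```text
pos [ 0.4417 -0.207   0.1159] yaw 78.6 t 13.1 MOVE [-0.07  0.07  0.99] twist -0.6 F [ 0.9 -0.7 -4.3] grip 65.3 open 0.586
headpx 3736
head pts [[-10.8, -11.6, -0.7], [3.1, 0.8, 0.8], [14.1, 13.6, 4.3]] ((0.5297398567199707, 0.6597149968147278), 14.896736145019531)
hole px [325.  196.4]
dark 489 [311 181] [340 212]
dark mean tool on z84 [[51.8  0.6 31.9]] [[43.6  0.6 31.9]] [[56.5  0.6 31.9]]
[[117, 115, 114, 113, 114, 115, 115, 117, 116, 114, 114, 115, 115, 112, 114, 115, 115, 114, 114, 118, 117], [116, 114, 113, 113, 114, 115, 116, 117, 114, 113, 112, 113, 114, 112, 115, 115, 114, 113, 116, 118, 116], [115, 113, 112, 114, 114, 114, 114, 102, 90, 81, 79, 77, 83, 98, 112, 114, 113, 114, 118, 117, 116], [114, 113, 114, 114, 114, 102, 85, 55, 44, 42, 43, 44, 47, 53, 71, 88, 111, 117, 117, 116, 116], [114, 114, 114, 111, 96, 64, 40, 38, 40, 42, 45, 45, 46, 45, 46, 57, 82, 109, 116, 115, 116], [113, 113, 114, 101, 67, 39, 37, 39, 41, 44, 47, 47, 48, 47, 45, 49, 58, 82, 112, 115, 116], [114, 114, 106, 80, 53, 37, 37, 40, 43, 45, 48, 50, 49, 48, 47, 48, 55, 77, 90, 111, 115], [114, 113, 107
[... 646 characters left out ...]
117, 115, 98, 98, 113, 112, 114, 105, 85, 57, 49, 69, 99, 109, 115, 119, 118, 83, 71, 95, 113], [115, 114, 112, 87, 96, 112, 116, 114, 113, 114, 113, 111, 111, 113, 116, 118, 95, 60, 82, 107, 115], [114, 113, 115, 106, 84, 97, 111, 113, 115, 115, 113, 111, 112, 114, 110, 90, 63, 77, 98, 114, 117], [113, 114, 116, 113, 95, 84, 83, 97, 106, 109, 106, 104, 101, 86, 67, 62, 75, 94, 111, 115, 119], [114, 115, 115, 113, 116, 108, 85, 80, 78, 78, 76, 70, 68, 65, 70, 85, 98, 110, 114, 117, 121], [115, 115, 113, 115, 115, 114, 110, 106, 90, 84, 78, 77, 88, 97, 102, 107, 111, 113, 116, 119, 120], [116, 114, 113, 116, 115, 113, 113, 117, 116, 114, 112, 111, 111, 110, 111, 112, 113, 114, 118, 120, 119]]
```

The pin tip now shows centred in the forward hole at (325,196) px and the head is centred in the bore, so I lower further.

Request:
servo_tool([
  [[0,0,0.3,0,1],[0,0,0.6,0,1],[0,0,0.8,0,1],[0,0,0.95,0,1],[0,0,0.95,0,1]],
])

```text
time_s: 13.6
eef_pos: [0.4421, -0.2073, 0.1071]
eef_rot: [-0.0, 0.099, 0.995, 0.0]
wrist_force: [-0.4, -0.7, -4.4]
opening: 0.585
grasp_force: 65.3
```

```bash
python3 -c "
from h import *
go(.4425,-.2065,.106)"
```

```text
pos [ 0.4421 -0.2073  0.1071] yaw 78.6 t 13.6 MOVE [-0.03  0.09  0.11] twist 0 F [-0.4 -0.7 -4.4] grip 65.3 open 0.585
```

Request:
servo_tool([
  [[0,0,0.15,0,1],[0,0,0.25,0,1],[0,0,0.25,0,1]],
])

```text
time_s: 13.9
eef_pos: [0.4424, -0.2075, 0.1059]
eef_rot: [0.0, 0.099, 0.995, -0.0]
wrist_force: [-3.9, 1.9, 5.5]
opening: 0.586
grasp_force: 66.3
```

Request:
servo_tool([
  [[0,0,0,0,-1],[0,0,0,0,-1],[0,0,0,0,-1],[0,0,0,0,-1]],
])

```text
time_s: 14.3
eef_pos: [0.4424, -0.2075, 0.105]
eef_rot: [0.0, 0.099, 0.995, -0.0]
wrist_force: [-0.7, -0.5, -0.3]
opening: 1.001
grasp_force: 0.0
```

Request:
servo_tool([
  [[0,0,-3,0,-1],[0,0,-7,0,-1],[0,0,-11,0,-1],[0,0,-12,0,-1],[0,0,-12,0,-1]],
])

```text
time_s: 14.8
eef_pos: [0.4432, -0.2082, 0.2269]
eef_rot: [0.002, 0.099, 0.995, -0.001]
wrist_force: [-0.2, 0.4, -1.5]
opening: 1.0
grasp_force: 0.0
```

```bash
cat > m8.py <<'E'
from h import *
import sys
c=wsnap(sys.argv[1]);p=c['p'];R=c['Rt'];P=wpts(c)*1e3;go(.567,.1675,.22,-58)
s=np.zeros((480,640),bool);s[:400,225:425]=1
r=np.hypot(P[...,0]-442.3,P[...,1]+206.3)
for lo,hi,a,b in((70,84,32,68),(86,100,19,27),(106,121,0,20)):
    q=P[s&(P[...,2]>lo)&(P[...,2]<hi)&(r>a)&(r<b)]
    if len(q)<30: print('none');continue
    z=np.median(q[:,2]);k=np.abs(q[:,2]-z)<3;print(lo,len(q),z.round(1),'tilt',np.linalg.lstsq(np.c_[q[k][:,:2]-[442,-206],np.ones(k.sum())],q[k][:,2],rcond=None)[0].round(4),np.percentile(q,[1,99],axis=0).round(1).tolist())
E
python3 m8.py w10
```

```text
pos [ 0.4423 -0.2075  0.2249] yaw 78.61 t 14.85 MOVE [-4.81 39.22  0.47] twist -43.39 F [-0.5 -0.5 -0. ] grip 0.0 open 0.998
70 18289 77.5 tilt [-4.00000e-04  8.00000e-04  7.74616e+01] [[377.7, -270.4, 75.4], [505.8, -142.3, 80.3]]
86 2052 93.3 tilt [ 1.60000e-03 -4.00000e-04  9.33607e+01] [[416.3, -231.9, 87.7], [467.7, -181.0, 94.9]]
106 1485 115.0 tilt [ 2.420000e-02 -6.700000e-03  1.149257e+02] [[427.5, -219.0, 107.2], [454.4, -192.6, 116.9]]
```

Request:
servo_tool([
  [[0,4.5,0,8,-1],[-0.5,9,0,16,-1],[-1.5,13.5,0,24,-1],[-2.5,18,0,32,-1],[-3.5,22,0,40,-1]],
])

```text
time_s: 15.35
eef_pos: [0.5162, -0.0035, 0.2223]
eef_rot: [-0.002, 0.418, 0.908, -0.0]
wrist_force: [0.3, -1.2, -0.6]
opening: 0.999
grasp_force: 0.0
```

```bash
python3 -c "
from h import *
go(.599,.187,.22,-58)"
```

```text
pos [ 0.5162 -0.0035  0.2223] yaw 40.59 t 15.35 MOVE [ 9.08 18.68  0.22] twist -81.41 F [ 0.3 -1.2 -0.6] grip 0.0 open 0.999
```

Request:
servo_tool([
  [[1.8,3.8,0,8.4,-1],[3.6,7.6,0,16.8,-1],[5.5,11.4,0,25.2,-1],[7.3,15.2,0,33.6,-1],[9,18.5,0,42,-1]],
])

```text
time_s: 15.85
eef_pos: [0.5972, 0.1857, 0.2217]
eef_rot: [-0.001, 0.716, 0.698, -0.002]
wrist_force: [0.3, -0.5, -1.3]
opening: 0.999
grasp_force: 0.0
```

Request:
servo_tool([
  [[0,0,0,8.4,-1],[0,0,0,16.8,-1],[0,0,0,25.2,-1],[0,0,0,33.6,-1],[0,0,0,42,-1]],
])

```text
time_s: 16.35
eef_pos: [0.5966, 0.1837, 0.2215]
eef_rot: [-0.001, 0.919, 0.395, -0.002]
wrist_force: [0.6, -0.3, 0.2]
opening: 1.001
grasp_force: 0.0
```

Request:
servo_tool([
  [[0,0,0,7,-1],[0,0,0,13,-1],[0,0,0,13,-1],[0,0,0,13,-1]],
])

```text
time_s: 16.75
eef_pos: [0.5971, 0.1836, 0.2228]
eef_rot: [-0.0, 0.956, 0.293, -0.002]
wrist_force: [0.5, -0.5, 0.3]
opening: 1.004
grasp_force: 0.0
```

```bash
cat > m9.py <<'E'
from h import *
c=wsnap('w11');p=c['p'];R=c['Rt'];P=wpts(c)*1e3;go(.599,.187,.22,-58)
I=c['pixels'].astype(int);wood=I[...,0]-I[...,2]>22
u,v=wproj(c,[[.625,.205,.006]])[0].astype(int);print('px',u,v)
m=blob(~wood&(I.sum(2)<330),(u,v),85);y,x=np.nonzero(m);print(len(x),x.min(),x.max(),y.min(),y.max(),c['depth'].shape)
q=P[m.astype(bool)];print('z hist',np.histogram(q[:,2],bins=[-5,2,4,6,8,10,20,30,34,36,38,42]))
L=q[(q[:,2]>32)&(q[:,2]<40)];print('lug top',len(L),np.median(L,0).round(1),cv2.minAreaRect(L[:,:2].astype(np.float32)))
# plate outline on z=6 -> slot: mouth concavity
ct=outer(m);W=wplane(c,ct,.006)[:,:2]*1e3
W=W.astype(np.float32)
h=cv2.convexHull(ct,returnPoints=False);h[::-1].sort(axis=0);d=cv2.convexityDefects(ct,h)
for k in d[:,0]:
    if k[3]/256>6: print('defect',ct[k[2]],W[k[2]],'between',W[k[0]],W[k[1]],k[3]/256)
np.save('pics/cwW.npy',W)
cv2.imwrite('pics/w11m.png',m*255)
E
python3 m9.py
```

```text
pos [0.5974 0.1837 0.2233] yaw -55.94 t 16.8 MOVE [ 0.32 -0.18  0.33] twist 2.06 F [ 0.4  0.1 -1.4] grip 0.0 open 0.996
px 323 173
3666 294 365 129 227 (480, 640)
z hist (array([  53,   87, 2316,  758,    7,   24,   43,   61,  257,   43,    0]), array([-5,  2,  4,  6,  8, 10, 20, 30, 34, 36, 38, 42]))
lug top 357 [600.4 188.3  35. ] ((599.9804077148438, 187.94761657714844), (23.15850067138672, 11.556798934936523), 28.169111251831055)
defect [311 187] [608.503   207.25389] between [614.7571  227.65253] [584.00323 193.2367 ] 9.7734375
defect [340 190] [620.9627  183.87737] between [597.21045 171.98541] [641.32733 177.0033 ] 9.94140625
defect [328 169] [630.7777  203.71898] between [670.02606 202.43457] [653.7526  234.23749] 37.953125
```

```bash
python3 -c "
from h import *
go(.600,.188,.034,-62.5)"
```

```text
pos [0.5974 0.1837 0.2233] yaw -55.94 t 16.8 MOVE [ 0.5  -0.19 18.93] twist 6.56 F [ 0.4  0.1 -1.4] grip 0.0 open 0.996
```

Request:
servo_tool([
  [[0.5,-0.2,4.5,6.6,-1],[0.5,-0.2,9,6.6,-1],[0.5,-0.2,13.5,6.6,-1],[0.5,-0.2,17,6.6,-1],[0.5,-0.2,18.9,6.6,-1]],
])

```text
time_s: 17.3
eef_pos: [0.5981, 0.1878, 0.0314]
eef_rot: [-0.0, 0.971, 0.237, -0.003]
wrist_force: [-0.7, -1.1, -0.3]
opening: 0.999
grasp_force: 0.0
```

Request:
servo_tool([
  [[0,0,0,0,-1],[0,0,0,0,1],[0,0,0,0,1],[0,0,0,0,1],[0,0,0,0,1]],
])

```text
time_s: 17.8
eef_pos: [0.602, 0.1884, 0.0374]
eef_rot: [0.0, 0.972, 0.236, 0.001]
wrist_force: [-1.3, -0.3, -0.0]
opening: 0.331
grasp_force: 0.0
```

Request:
servo_tool([
  [[0,0,0,0,1],[0,0,0,0,1],[0,0,0,0,1]],
])

```text
time_s: 18.1
eef_pos: [0.6017, 0.1883, 0.037]
eef_rot: [0.0, 0.972, 0.236, 0.001]
wrist_force: [-0.8, -0.3, 5.9]
opening: 0.127
grasp_force: 59.5
```

```bash
python3 -c "
from h import *
go(.600,.188,.034,-62.5)"
```

```text
pos [0.6017 0.1883 0.037 ] yaw -62.68 t 18.1 MOVE [-0.17 -0.05  0.3 ] twist -0.18 F [-0.8 -0.3  5.9] grip 59.5 open 0.127
```

Request:
servo_tool([
  [[0,0,-2,0,1],[0,0,-6,0,1],[0,0,-10.5,0,1],[0,0,-15,0,1],[0,0,-18.5,0,1]],
])

```text
time_s: 18.6
eef_pos: [0.6012, 0.1883, 0.2235]
eef_rot: [0.0, 0.972, 0.236, 0.001]
wrist_force: [-0.1, 0.8, -2.1]
opening: 0.128
grasp_force: 58.7
```

Request:
servo_tool([
  [[-3.9,2.5,0,0,1],[-7.8,5,0,0,1],[-11.7,7.5,0,0,1],[-15.6,10,0,0,1],[-19.5,12.6,0,0,1]],
])

```text
time_s: 19.1
eef_pos: [0.484, -0.0142, 0.2204]
eef_rot: [-0.0, 0.972, 0.237, -0.0]
wrist_force: [0.8, -1.6, -0.9]
opening: 0.127
grasp_force: 58.7
```

Request:
servo_tool([
  [[-3.9,2.5,0,0,1],[-7.8,5,0,0,1],[-11.7,7.5,0,0,1],[-15.6,10,0,0,1],[-19.5,12.6,0,0,1]],
])

```text
time_s: 19.6
eef_pos: [0.3687, -0.2156, 0.2207]
eef_rot: [-0.0, 0.972, 0.236, -0.0]
wrist_force: [1.4, -0.8, -1.1]
opening: 0.125
grasp_force: 58.7
```

Request:
servo_tool([
  [[0,0,0,0,1],[0,0,0,0,1],[0,0,0,0,1]],
])

```text
time_s: 19.9
eef_pos: [0.3703, -0.2138, 0.2206]
eef_rot: [-0.001, 0.972, 0.236, -0.0]
wrist_force: [0.1, -0.8, -1.7]
opening: 0.128
grasp_force: 58.8
```

```bash
cat > m10.py <<'E'
from h import *
import sys
c=wsnap(sys.argv[1]);p=c['p'];R=c['Rt'];P=wpts(c)*1e3;T=(P-p*1e3)@R
go(.3478,-.2553,.134,-62.5)
g=c['pixels'].astype(int).sum(2)
# washer plate in tool frame
s=(T[...,2]>20)&(T[...,2]<45)&(T[...,0]>8)&(T[...,0]<90)&(np.abs(T[...,1])<45)&(g<330)
q=T[s];print('washer',len(q));z=np.median(q[:,2]);k=np.abs(q[:,2]-z)<2.5
print('plate top z',z.round(1),'tilt',np.linalg.lstsq(np.c_[q[k][:,:2]-[46,0],np.ones(k.sum())],q[k][:,2],rcond=None)[0].round(4),np.percentile(q[k],[.5,99.5],axis=0).round(1).tolist())
m=blob(s.astype(np.uint8)>0,tuple(wproj(c,[p+R@[.03,0,z/1e3]])[0].astype(int)),120)
m=cv2.morphologyEx(m,cv2.MORPH_CLOSE,np.ones((3,3)));ct=outer(m)
def tool(uv,zt):
    o,v=wray(c,uv);o=R.T@(o-p);v=v@R;return (o+v*((zt-o[2])/v[:,2])[:,None])*1e3
W=tool(ct,z/1e3);h=cv2.convexHull(ct,returnPoints=False);h[::-1].sort(axis=0)
for k in cv2.convexityDefects(ct,h)[:,0]:
    if k[3]/256>12: print('defect',ct[k[2]],W[k[2]].round(1),'tips',W[k[0]].round(1),W[k[1]].round(1))
# head
r=np.hypot(P[...,0]-441.8,P[...,1]+206.3)
for lo,hi,a in((107,121,20),(88,100,32)):
    q=P[(r<a)&(P[...,2]>lo)&(P[...,2]<hi)]
    if len(q)>50:
        a_=np.percentile(q,[1,99],axis=0);t=(q-p*1e3)@R;b=np.percentile(t,[1,99],axis=0);print('z',np.median(q[:,2]).round(1),'mid world',a_.mean(0).round(1),'mid tool',b.mean(0).round(1),'size',(b[1]-b[0]).round(1))
E
python3 m10.py w12
```

```text
pos [ 0.3705 -0.2135  0.2206] yaw -62.59 t 19.95 MOVE [-3.94  2.67  8.66] twist -0.09 F [ 0.7  0.1 -2.3] grip 58.8 open 0.128
washer 13143
plate top z 31.5 tilt [1.70000e-03 6.00000e-04 3.15328e+01] [[8.9, -31.4, 30.0], [66.5, 30.1, 33.4]]
defect [327 233] [34.3  0.4 31.5] tips [68.4 15.9 31.5] [ 68.5 -17.1  31.5]
z 115.1 mid world [ 442.  -205.6  114. ] mid tool [ 68.8  25.4 106.5] size [23.3 27.3  6. ]
z 93.3 mid world [ 442.3 -206.9   91.7] mid tool [ 69.   26.9 128.8] size [48.4 54.4  6.5]
```

Request:
servo_tool([
  [[-3.9,2.6,0,0,1],[-3.9,2.6,3,0,1],[-3.9,2.6,6,0,1],[-3.9,2.6,8.2,0,1],[-3.9,2.6,8.6,0,1]],
])

```text
time_s: 20.45
eef_pos: [0.3468, -0.2528, 0.1322]
eef_rot: [-0.003, 0.971, 0.237, -0.001]
wrist_force: [-0.1, 0.3, -2.4]
opening: 0.127
grasp_force: 58.9
```

Request:
servo_tool([
  [[0,0,0,0,1],[0,0,0,0,1],[0,0,0,0,1]],
])

```text
time_s: 20.75
eef_pos: [0.3484, -0.2562, 0.1363]
eef_rot: [0.001, 0.972, 0.237, 0.001]
wrist_force: [0.2, 1.2, -3.0]
opening: 0.131
grasp_force: 58.9
```

```bash
python3 m10.py w13; python3 - <<'E'
from h import *
c=load('w13');p=c['p'];R=c['Rt']
T=(wpts(c)-p)@R*1e3
for lo,hi,x0,x1 in((15,28,80,130),(38,46,70,140),(50,62,85,140)):
    s=(T[...,2]>lo)&(T[...,2]<hi)&(T[...,0]>x0)&(T[...,0]<x1)&(np.abs(T[...,1])<(75 if lo>48 else 35));q=T[s]
    if len(q)>20: print(lo,len(q),np.median(q,0).round(1),np.percentile(q,[1,99],axis=0).round(1).tolist())
E
```

```text
pos [ 0.3483 -0.2562  0.1362] yaw -62.64 t 20.8 MOVE [-0.   -0.1   0.22] twist -0.14 F [-0.1 -0.2 -1. ] grip 58.9 open 0.13
washer 13214
plate top z 31.5 tilt [2.30000e-03 3.00000e-04 3.15363e+01] [[8.9, -31.4, 29.9], [66.5, 30.0, 33.4]]
defect [322 233] [34.3 -1.7 31.5] tips [68.1 17.1 31.5] [ 68.5 -17.1  31.5]
z 115.2 mid world [ 441.4 -206.2  114.1] mid tool [105.6  -1.7  22.3] size [27.  26.4  6.2]
z 93.4 mid world [ 442.2 -207.1   91.8] mid tool [105.9  -0.6  44.6] size [51.6 53.6  6.6]
15 4383 [105.   -1.8  21.2] [[92.2, -14.9, 19.2], [119.1, 11.5, 25.0]]
38 6863 [103.    0.9  43. ] [[80.1, -27.4, 41.3], [131.7, 26.3, 44.9]]
50 19109 [112.9  -8.2  58.9] [[85.5, -69.3, 54.9], [139.6, 68.1, 60.7]]
```

Request:
servo_tool([
  [[0,0,0.25,0,1],[0.5,0,0.25,0,1],[1.2,0,0.25,0,1],[1.7,0,0.25,0,1],[1.9,0,0.25,0,1]],
])

```text
time_s: 21.3
eef_pos: [0.365, -0.2466, 0.1324]
eef_rot: [0.0, 0.972, 0.237, 0.0]
wrist_force: [-1.3, 0.4, -2.4]
opening: 0.129
grasp_force: 58.9
```

Request:
servo_tool([
  [[0,0,0,0,1],[0,0,0,0,1]],
])

```text
time_s: 21.5
eef_pos: [0.3644, -0.2469, 0.1323]
eef_rot: [-0.0, 0.972, 0.236, -0.0]
wrist_force: [0.5, -0.5, -1.4]
opening: 0.121
grasp_force: 58.9
```

```bash
cat > m11.py <<'E'
from h import *
import sys
c=wsnap(sys.argv[1]);p=c['p'];R=c['Rt'];go(.4015,-.2275,.134,-62.5)
T=(wpts(c)-p)@R*1e3;h=(R.T@(np.array([.4418,-.2065,.1])-p)*1e3);print('hub tool',h.round(1))
D=np.hypot(T[...,0]-h[0],T[...,1]-h[1])
for nm,lo,hi,a in(('head',15,26.5,18),('boss',38,48,29),('washer',28.5,35,200)):
    s=(T[...,2]>lo)&(T[...,2]<hi)&(D<a)&(T[...,0]>10)&(T[...,0]<140)&(np.abs(T[...,1])<45);q=T[s]
    if len(q)>20: print(nm,len(q),np.median(q,0).round(1),np.percentile(q,[1,99],axis=0).round(1).tolist())
E
python3 m11.py w14
```

```text
pos [ 0.3643 -0.2469  0.1323] yaw -62.67 t 21.55 MOVE [ 4.19 -0.02 -0.17] twist -0.17 F [ 0.1  0.7 -1.2] grip 58.9 open 0.129
hub tool [87.3 -0.3 32.3]
head 4719 [87.2 -0.8 17.2] [[73.9, -14.1, 15.4], [100.7, 12.5, 20.5]]
boss 7092 [87.   1.7 39. ] [[61.9, -26.3, 38.0], [113.4, 26.8, 45.0]]
washer 12589 [37.5 -0.8 31.5] [[11.0, -30.8, 30.0], [66.0, 29.5, 33.3]]
```

Request:
servo_tool([
  [[0.4,0,-0.1,0,1],[0.9,0,-0.1,0,1],[1.4,0,-0.1,0,1],[1.9,0,-0.1,0,1],[2.3,0,-0.1,0,1]],
])

```text
time_s: 22.05
eef_pos: [0.3853, -0.2361, 0.1334]
eef_rot: [0.0, 0.972, 0.236, 0.0]
wrist_force: [-0.4, 0.1, -1.8]
opening: 0.13
grasp_force: 58.9
```

```bash
python3 m11.py w15
```

```text
pos [ 0.3856 -0.236   0.1334] yaw -62.66 t 22.1 MOVE [ 1.8  -0.02 -0.06] twist -0.16 F [ 0.2  0.6 -0.7] grip 58.9 open 0.123
hub tool [63.8 -0.3 33.4]
head 4555 [64.4 -0.8 18.2] [[50.7, -14.2, 16.4], [77.2, 12.5, 21.4]]
boss 4797 [76.8  0.  40.1] [[38.4, -26.7, 38.5], [90.3, 26.8, 45.5]]
washer 12143 [36.7 -0.4 31.5] [[11.0, -30.8, 30.1], [66.1, 29.6, 33.3]]
```

Alignment and height are good (hub at y −0.3 mm, washer 2.6 mm above the boss). It needs about 1.85 cm more.

Request:
servo_tool([
  [[0.5,0,0,0,1],[1,0,0,0,1],[1.4,0,0,0,1],[1.7,0,0,0,1],[1.85,0,0,0,1]],
])

```text
time_s: 22.6
eef_pos: [0.4015, -0.2277, 0.1334]
eef_rot: [0.0, 0.972, 0.236, -0.0]
wrist_force: [0.1, -1.0, -1.6]
opening: 0.13
grasp_force: 58.9
```

Request:
servo_tool([
  [[0,0,0,0,1],[0,0,0,0,1]],
])

```text
time_s: 22.8
eef_pos: [0.4012, -0.2279, 0.1334]
eef_rot: [-0.0, 0.972, 0.236, -0.0]
wrist_force: [-0.1, 0.0, -2.5]
opening: 0.126
grasp_force: 58.9
```

```bash
python3 m11.py w16
```

```text
pos [ 0.4011 -0.2279  0.1334] yaw -62.68 t 22.85 MOVE [ 0.05 -0.02 -0.06] twist -0.18 F [ 0.6  0.1 -1.7] grip 58.9 open 0.129
hub tool [45.9 -0.4 33.4]
head 4319 [47.3 -0.8 18.2] [[33.1, -14.1, 16.4], [59.9, 12.1, 24.2]]
boss 2136 [66.2 -1.2 40.2] [[55.2, -15.3, 38.5], [73.3, 16.0, 46.9]]
washer 10988 [37.8  0.  31.5] [[10.8, -30.9, 30.1], [66.1, 29.7, 33.1]]
```

Request:
servo_tool([
  [[0.1,0,0,0,1],[0.1,0,0.1,0,1],[0.1,0,0.2,0,1],[0.1,0,0.28,0,1],[0.1,0,0.28,0,1]],
])

```text
time_s: 23.35
eef_pos: [0.4021, -0.2275, 0.1309]
eef_rot: [-0.0, 0.972, 0.236, -0.0]
wrist_force: [-3.1, 1.1, 3.3]
opening: 0.125
grasp_force: 59.7
```

```bash
python3 m11.py w17
```

```text
pos [ 0.4021 -0.2275  0.1309] yaw -62.67 t 23.4 MOVE [-0.05 -0.03 -0.31] twist -0.17 F [-2.4  0.8  3.3] grip 59.7 open 0.13
hub tool [44.9 -0.4 30.9]
head 3560 [46.9 -0.8 16.1] [[32.0, -14.2, 15.0], [59.0, 12.3, 23.3]]
boss 868 [61.1 -1.  40. ] [[53.4, -15.0, 38.0], [72.5, 14.6, 47.6]]
washer 10700 [38.7  0.  31.4] [[10.9, -31.0, 30.0], [66.1, 29.7, 33.0]]
```

Request:
servo_tool([
  [[0,0,0,0,0.6],[0,0,0,0,0.2],[0,0,0,0,-0.3],[0,0,0,0,-1],[0,0,0,0,-1]],
])

```text
time_s: 23.9
eef_pos: [0.4021, -0.2274, 0.1306]
eef_rot: [0.0, 0.972, 0.236, 0.0]
wrist_force: [-1.0, -0.6, 0.4]
opening: 0.864
grasp_force: 0.0
```

Request:
servo_tool([
  [[0,0,0,0,-1],[0,0,-1,0,-1],[0,0,-4,0,-1],[0,0,-8,0,-1],[0,0,-10,0,-1]],
])

```text
time_s: 24.4
eef_pos: [0.4031, -0.2284, 0.2346]
eef_rot: [0.002, 0.972, 0.236, 0.001]
wrist_force: [0.7, -0.1, 0.1]
opening: 1.0
grasp_force: 0.0
```

Request:
servo_tool([
  [[0,0,0,0,-1],[0,0,0,0,-1],[0,0,0,0,-1]],
])

```text
time_s: 24.7
eef_pos: [0.4015, -0.2269, 0.2295]
eef_rot: [-0.001, 0.972, 0.236, -0.001]
wrist_force: [0.4, 0.3, 0.4]
opening: 0.998
grasp_force: 0.0
```

```bash
python3 - <<'E'
from h import *
c=wsnap('w18');p=c['p'];R=c['Rt'];go(.4,-.2,.2);g=c['pixels'].astype(int).sum(2)
P=wpts(c)*1e3;hub=np.array([441.8,-206.4]);a=np.radians(27.35);e=np.array([[np.cos(a),np.sin(a)],[-np.sin(a),np.cos(a)]])
W=P.copy();W[...,:2]=(P[...,:2]-hub)@e.T
for nm,lo,hi,x0,x1,dk in(('washer plate',95,104,-62,30,1),('lug',124,135,-65,-25,1),('head',106,121,-20,20,0)):
    s=(W[...,2]>lo)&(W[...,2]<hi)&(W[...,0]>x0)&(W[...,0]<x1)&(np.abs(W[...,1])<36)
    if dk: s&=g<330
    q=W[s]
    if len(q)>30:print(nm,len(q),np.median(q,0).round(1),np.percentile(q,[1,99],axis=0).round(1).tolist(),np.linalg.lstsq(np.c_[q[:,:2],np.ones(len(q))],q[:,2],rcond=None)[0].round(3))
E
```

```text
pos [ 0.4014 -0.2268  0.2293] yaw -62.68 t 24.75 MOVE [ 1.1  -2.44  2.93] twist 0 F [ 0.8  0.3 -0.3] grip 0.0 open 1.0
washer plate 5027 [-12.6  -0.5  99.4] [[-57.5, -30.0, 97.7], [20.7, 30.3, 101.1]] [-2.0000e-03  1.0000e-03  9.9412e+01]
lug 691 [-45.1   0.3 128.9] [[-57.6, -5.4, 124.8], [-34.4, 5.9, 130.6]] [-4.60000e-02 -6.00000e-03  1.26648e+02]
head 1595 [  0.8   0.2 115.1] [[-13.3, -12.6, 110.1], [14.1, 13.5, 117.1]] [-2.90000e-02  4.00000e-03  1.14803e+02]
```

The washer lies level with its top at about 99.4 mm (100 expected). Its lug sits 46 mm behind the spindle axis, so it is fully home.

```bash
python3 -c "
from bench import ctrl
print(ctrl.hand_in())"
```

```text
the job is handed in; nothing more can be done
None
```

The job is handed in at about 25 s of the 72 s: the wrist camera showed the spacer, sprocket and C-washer seated flat and the washer fully home under the head; the gripper is clear of everything and no bystander was handled, but the hand-in returned no verdict.

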